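Square up and lock the slate on the stall's display board

ROBOT

A 6-joint arm with a two-finger parallel gripper is mounted at the origin on the work surface. World frame = base frame: x ahead of the robot, y to its left, z up, the work surface at z = 0. Lengths are in mm, angles in rad, forces in N, time in s.
With the tool pointing down it reaches from about 350 to 775 mm from the base axis. Payload 7.3 kg.
Tool frame: the origin (TCP) lies midway between the tips of the shut fingers; the grasp point (between the pads) lies 19 mm behind it (bot.hold_point_z is the distance from the TCP to the grasp point, in mm); z points along the fingers, y is the direction in which the jaws open and shut (so a half turn about z gives the same grasp; the last joint's range is limited). The gripper opens to 92 mm and grips with 3 to 60 N. Pads are 19 mm wide; open, the fingers measure 130 mm over their backs; the gripper's body (75 mm by 190 mm) begins 47 mm behind the grasp point.
Start: joints at [1.193, 0.342, 1.524, -0, 1.275, -0.146], TCP at [120.593, 510.985, 188.341] pointing down, gripper open.
Joint ranges: [-2.53, 2.53], [-0.77, 2.02], [0.04, 2.7], [-1, 4.14], [0.28, 2.66], [-3.11, 3.11]. Speed limits (rad/s): [2.57, 2.57, 3.14, 3.14, 3.14, 3.14].

INTERFACE

Orientations are given as [roll, pitch, yaw] about the fixed x, y, z axes, in that order (R = Rz(yaw) Ry(pitch) Rx(roll)).
In Python, from plant import bot gives the robot as it stands.
- The arm moves only by the tool servo_tool, never from a script. Its argument "series" is a list of rows, each a list of 5 numbers: the opening, from 0 (shut) to 1 (fully open), then the shift along the tool's x, y, z each as a share of 50 mm, from -1 to 1, then the turn about the tool's z as a share of 90 degrees, from -1 to 1. In form: [[gripper, tx, ty, tz, spin], ...]. A call has 1 to 20 rows; each row shifts and turns the commanded pose from where the row before left it, along the tool's axes as they then stand; what a row does not reach is not made up. A row lasts 1/8 s, in which the tool goes at most 62.5 mm and 10.7 degrees, less where a joint would pass 70% of its speed; a pose out of reach is approached as far as the arm can. A call with a number of a shift or a turn outside -1 to 1 is refused whole. A call with a gripper value outside its range is refused whole. The fingers move at their own pace and stop on an object; the grip force is fixed at half the most. Time passes only in rows, so rows that do not move let the fingers close. It gives the time, the measured TCP pose, the force and the opening at its end, in the units of the state.
- bot.get_obs(): the state, without advancing time (a new reading comes with each control period).
- bot.capture(name): name is "side" or "top" or "wrist"; returns the picture (384x512x3 uint8, red, green, blue); there is no depth.
- bot.camera_model(name): a dict with "mtx" (3x3 intrinsics, pixels), "world_from_camera" (4x4, takes a point from camera to world coordinates). Camera axes: x right, y up, looking along -z (the intrinsics and any distortion apply to the point x, -y, -z); pixel columns grow to the right and rows downward; lengths in mm; the calibration is good to about 2 mm. A picture is of the moment at which its call begins: read the wrist's pose just before it. camera_model takes no time and is no camera call; for the wrist camera it gives the pose at the moment of the call.
- bot.close_job(): hands the job in, once; it reports no verdict.
Trained networks look in the newest picture that a camera, given by its name, has taken for a name from the list of things; names that differ only in an ending like _2 or _b are one class to them, and where a whole thing is asked for, a point or a joint stands for the part that bears it (a point fixed in the world has none). Each returns a list of dicts, best first, with "p" (0 to 1); they miss things now and then, are a little off and sometimes report something else, mostly with a low value. They report only what shows in the picture. A call takes as long as a camera call. They do not tell look-alikes from the thing itself.
- bot.outline_of(camera, label): "mask" (384x512 bool, what is visible of it).
- bot.pinpoint(camera, label): "point" ([x, y, z] in mm, in the coordinates of the camera as it stood for that picture, good to about 4 mm: a listed point, or the origin of a listed thing).
The state is a dict: "time": time; "joint_positions": joint angles; "dq": joint speeds; "tau": joint torques, N m; "tool_pos": TCP position; "tcp_rot": TCP orientation; "contact_force": force on the tool from outside, world axes, zero at the start; "moment": the same for the moment, N m; "grip_width": finger opening in mm.
Only numpy, scipy, OpenCV 4.12 (cv2) and the standard library are available. Lean on these libraries where they do the work, as an engineer would, in place of code of your own. Each camera call takes 0.05 s, during which the arm holds its last target.

TASK

The slate on the market stall's display board is skewed. Keeping it flat and its slot on the steel peg, push its free corner, the one diagonally opposite the peg, so that it turns on the peg until its long edge lies flush along the wooden stop strip, and press it home there for a second with about one kilo (10 N), never more than one and a half, as slate chips. Then turn the wooden turn-button fully across behind that corner to lock it, and leave the jar, the dropper bottle and the punnet where they stand.

Things in the scene. Friction and masses are not known exactly. Their poses are not given: they have to be found in the camera images.
- board: fixed plywood display board, 420 x 290 x 18 mm. Origin on the table straight below the peg; board x runs along the stop strip, from the peg towards the strip; board y runs to the side where the free corner and the turn-button are; z up. It covers x -170 to 250, y -85 to 205 mm; its top is at z 18 mm
- peg (a point): top centre of the upright steel peg fixed in the board, 12 mm diameter, 18 mm high above the board
- strip: wooden stop strip, 130 mm long, 18 mm wide, 14 mm high, fixed on the board, axes as the board's. Origin on the board's top (z 18 mm) at the middle of the face on which the slate's long edge must come to lie; that face looks to board +y, runs along board x from 50 to 180 mm and lies at board y = -25 mm
- slate_slot (a point): the slate's slot point, half-way up, which belongs at the peg's axis. The slot is 16 mm wide (2 mm play either side of the peg), runs along slate x and is open to slate -x; its closed end is 7 mm to slate +x of this point. The peg starts inside the slot. With this play and give the place where the slate comes up against the strip is uncertain by several mm: feel for it
- slate_corner (a point): the slate's free corner diagonally opposite the slot, at slate x 170, y 95 mm, half-way up (5 mm above the board). To turn the slate press on the long edge beside it (slate y = 95 mm), towards slate -y, and travel with it on an arc about the peg: dragging along the edge or bearing down jams it. 1 to 3 N slide it; the force rises steeply once it is on the strip
- slate_heel (a point): the slate's corner at slate x 170, y -25 mm, half-way up: the one that comes to the far end of the strip
- button (a joint): angle of the wooden turn-button about an upright screw; 0 = points to board +y, clear of the slate; grows counter-clockwise from above; at 1.571, its end stop, it points to board -x, across behind the slate's free corner, 1.5 mm from the edge of a flush slate. Starts at 0 to 0.35. Stays where left, takes about 1.5 N at its end, cannot close past a slate that stands out
- button_pivot (a point): top of the turn-button on its screw axis, at board x 195, y 105.5 mm, 17 mm above the board. The button is a flat bar 18 mm wide and 16 mm thick with round ends, its free end round about the point 48 mm from the screw axis
- button_end (a point): top of the turn-button at the middle of its round free end, 48 mm from the screw axis
- jar: bystander: closed amber jar, 68 mm diameter, 85 mm high, standing on the board beyond the peg; origin under its centre
- dropper: bystander: small amber dropper bottle, 34 mm diameter, 90 mm high; origin under its centre
- punnet: bystander: closed clear punnet of sprouts, 136 x 101 x 57 mm; origin under its centre
- slate: dark grey slate plate, 200 x 120 x 10 mm, about 0.6 kg, loose, flat on the board. Origin on its underside at the slot point. Slate x runs along the long edges; it covers x -30 to 170, y -25 to 95 mm. When flush its axes are the board's axes and its edge y = -25 mm lies on the strip; it starts turned 0.2 to 0.45 rad counter-clockwise (from above) from that
Mind the look-alikes: they are no part of the job. What is shaped like the slate but red is not meant.

How it is judged (in metres and radians):
On the way, in this order (a step that is already met when the one before it is completed fails the run):
1. the slate lies flush along the strip (gap at its heel corner under 2 mm, square within 0.025 rad) and is pressed on it with over 2.5 N for 0.5 s, the button still open (y of slate_heel in the frame of board below -0.023 m and angle between the x axis of slate and the x axis of board, either way round below 0.025 rad and value of joint button below 0.7 rad and contact force between strip and slate above 2.5 N), for 0.5 s.
2. the turn-button is fully across behind the slate's corner (value of joint button above 1.48 rad), for 0.2 s.
At the end, for the whole second after the job is handed in: the slate lies flat and still, its long edge flush along the strip (gap at the heel corner under 2 mm, square within 0.025 rad), the slot within 8 mm of its place on the peg, and the turn-button closed to more than 1.48 rad (y of slate_heel in the frame of board below -0.023 m and angle between the x axis of slate and the x axis of board, either way round below 0.025 rad and horizontal distance between slate_slot and peg below 0.008 m and value of joint button above 1.48 rad and linear speed of slate below 0.01 m/s and angle between slate's own z axis and vertical below 0.03 rad); the robot touches nothing.
It fails at once if the slate is pressed with more than 15 N (contact force between slate and the fingers above 15 N or contact force between slate and the arm above 15 N).
It fails at once if the slate comes off its peg (slot more than 15 mm from its place) (horizontal distance between slate_slot and peg above 0.015 m).
It fails at once if the slate is lifted or tipped (angle between slate's own z axis and vertical above 0.1 rad or height (world z) of slate above 0.028 m).
It fails at once if a bystander is moved more than 15 mm (distance of any of jar, dropper, punnet from where it was at the start of the episode above 0.015 m).
It also fails if it takes over 64 s, if anything falls off the work surface, if the arm or the gripper's body presses on something with over 40 N, if the wrist force passes 120 N, or if a joint passes its speed limit or range.

## Working session

There is one attempt and no reset: what is moved stays moved. The work goes in short steps, Python scripts to look and compute and a tool call to move; the robot and the scene stay as the last step left them, time stands still between calls to the robot, and variables do not carry over. Pictures are saved under pics/ and viewed, and the job is handed in when it is done.

Besides the shell and the picture viewer there is one more tool, called by a JSON object that holds its "method" and its "body", one argument or row to a line. servo_tool: Moves the arm, as the interface text tells. Shift numbers are shares of 50 mm and turn numbers shares of 90 degrees, none past 1 either way. Its arguments: {"type":"object","properties":{"series":{"type":"array"}},"required":["series"]}

```bash
ls; mkdir -p pics
python3 - <<'E'
from plant import bot
import cv2
o=bot.get_obs(); print({k:(v if not hasattr(v,'round') else v) for k,v in o.items()})
for n in ["side","top","wrist"]:
    im=bot.capture(n); cv2.imwrite(f"pics/{n}0.png",im[:,:,::-1]); m=bot.camera_model(n); print(n,m)
    if n!="wrist":
      import numpy as np
      for l in ["peg","strip","slate_slot","slate_corner","slate_heel","button_pivot","button_end","jar","dropper","punnet","board","slate"]:
        r=bot.pinpoint(n,l)
        for d in r[:2]:
            p=m["world_from_camera"]@np.append(d["point"],1); print(n,l,round(d["p"],2),p[:3].round(1))
E
```

```text
pics
{'time': 0.0, 'joint_positions': array([ 1.19301060e+00,  3.42732032e-01,  1.52502707e+00, -2.16704892e-05,
        1.27542206e+00, -1.46025410e-01]), 'dq': array([-0.00045656, -0.00065776, -0.00014555,  0.00086207,  0.00026865,
       -0.00028023]), 'tau': array([-2.93070188e-04, -4.31248283e+01, -2.44217795e+01,  7.16986391e-02,
        5.60808205e-02, -1.54386389e-04]), 'tool_pos': array([120.40708813, 510.51178066, 187.63668705]), 'tcp_rot': array([-3.14001803e+00, -2.10637920e-04,  2.90983849e+00]), 'contact_force': array([-0.15199169,  0.01674247, -1.12364863]), 'moment': array([ 0.02603378, -0.00391561,  0.01710536]), 'grip_width': 92.1713496119179}
side {'mtx': array([[429.17323588,   0.        , 250.04342085],
       [  0.        , 429.17323588, 199.99174964],
       [  0.        ,   0.        ,   1.        ]]), 'world_from_camera': array([[ 8.16245843e-01,  4.48852157e-01, -3.63695567e-01,
         1.58965135e+02],
       [-5.77605054e-01,  6.22386522e-01, -5.28211529e-01,
        -5.66110005e+02],
       [-1.07296652e-02,  6.41222862e-01,  7.67279686e-01,
         8.7
[... 1899 characters left out ...]
3.657e+02 -5.000e-01]
top punnet 0.66 [383.6 354.3   1.9]
top board 0.87 [665.5 -24.3   1.6]
top slate 0.97 [ 674.3 -309.    -2.2]
top slate 0.66 [ 424.3 -346.6   -2.2]
wrist {'mtx': array([[345.24069155,   0.        , 253.9080309 ],
       [  0.        , 345.24069155, 187.89381445],
       [  0.        ,   0.        ,   1.        ]]), 'world_from_camera': array([[ 2.29748139e-01, -9.28257139e-01, -2.92496969e-01,
         4.17290792e+01],
       [ 9.73249771e-01,  2.18873163e-01,  6.98528524e-02,
         5.30944014e+02],
       [-8.21672038e-04, -3.00721171e-01,  9.53711750e-01,
         3.85290870e+02],
       [ 0.00000000e+00,  0.00000000e+00,  0.00000000e+00,
         1.00000000e+00]])}
```

View pics/top0.png

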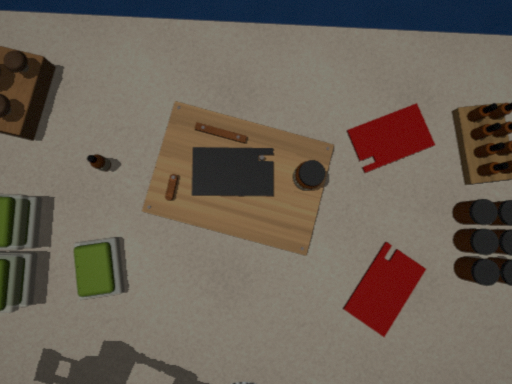

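View pics/side0.png

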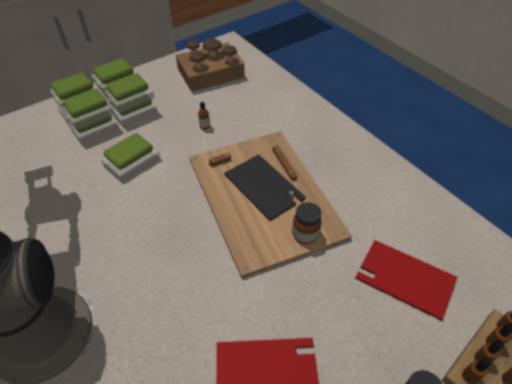

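The scene is clear. In the top view the dark slate is at (233,171) on the board. Its look-alikes are the red plates at (390,138) and (385,288). The turn-button is at (172,187), the strip at (221,133), the jar at (311,175), the dropper at (98,161) and the punnet at (97,268). I choose the dark slate and will now refine the poses.

```bash
cat > h.py <<'E'
import numpy as np, cv2
from plant import bot
def proj(m,P):
    P=np.atleast_2d(P); c=(np.c_[P,np.ones(len(P))]@np.linalg.inv(m["world_from_camera"]).T)[:,:3]
    q=np.c_[c[:,0],-c[:,1],-c[:,2]]@m["mtx"].T
    return q[:,:2]/q[:,2:]
def unproj(m,uv,z):
    uv=np.atleast_2d(uv).astype(float); r=np.c_[uv,np.ones(len(uv))]@np.linalg.inv(m["mtx"]).T
    r=np.c_[r[:,0],-r[:,1],-r[:,2]]@m["world_from_camera"][:3,:3].T; o=m["world_from_camera"][:3,3]
    return o+r*((z-o[2])/r[:,2])[:,None]
E
python3 - <<'E'
from h import *
import json
for n in ["top","side"]:
    m=bot.camera_model(n); im=cv2.imread(f"pics/{n}0.png")
    if n=="side": bot.capture("side")
    else: bot.capture("top")
    big=cv2.resize(im[90:260,130:350] if n=="top" else im[120:280,180:360],None,fx=3.5,fy=3.5,interpolation=cv2.INTER_CUBIC); cv2.imwrite(f"pics/{n}_crop.png",big)
    for l,z in [("board",18),("slate",28),("button",35)]:
        for d in bot.outline_of(n,l)[:3]:
            M=d["mask"].astype(np.uint8); c=max(cv2.findContours(M,0,2)[0],key=cv2.contourArea)
            W=unproj(m,c.reshape(-1,2),z)[:,:2].astype(np.float32)
            r=cv2.minAreaRect(W); print(n,l,round(d["p"],2),np.round(r[0],1),np.round(r[1],1),round(r[2],1), cv2.boxPoints(r).round(0).tolist())
E
```

```text
top board 0.67 [612.6  27.7] [421.1 291.6] 76.5 [[422.0, -143.0], [705.0, -211.0], [804.0, 198.0], [520.0, 266.0]]
top slate 0.87 [625.1  45.1] [119.7 198.7] 1.3 [[563.0, 143.0], [567.0, -56.0], [687.0, -53.0], [683.0, 146.0]]
top slate 0.86 [ 724.6 -352. ] [120.3 201.1] 23.4 [[629.0, -284.0], [709.0, -468.0], [820.0, -420.0], [740.0, -236.0]]
top slate 0.72 [ 351.1 -333.6] [123.3 196.8] 58.0 [[235.0, -334.0], [402.0, -438.0], [467.0, -333.0], [300.0, -229.0]]
top button 0.65 [581.2 190.6] [20.4 67. ] 80.5 [[546.0, 186.0], [613.0, 175.0], [616.0, 195.0], [550.0, 206.0]]
side board 0.87 [608.9  21.8] [429.7 293.5] 76.5 [[416.0, -153.0], [701.0, -221.0], [802.0, 196.0], [516.0, 265.0]]
side board 0.44 [628.1  47.4] [128.7 210.6] 1.4 [[561.0, 151.0], [566.0, -59.0], [695.0, -56.0], [690.0, 154.0]]
side slate 0.75 [621.9  40.5] [124.4 208. ] 1.4 [[557.0, 143.0], [562.0, -65.0], [687.0, -62.0], [682.0, 146.0]]
side slate 0.73 [ 350.1 -334.4] [ 87.7 196. ] 54.5 [[245.0, -313.0], [405.0, -427.0], [455.0, -356.0], [296.0, -242.0]]
side slate 0.73 [718.   74.9] [142.   25.3] 76.1 [[689.0, 9.0], [713.0, 3.0], [747.0, 141.0], [723.0, 147.0]]
side button 0.77 [575.7 184.7] [32.9 66.3] 80.2 [[540.0, 174.0], [606.0, 163.0], [611.0, 195.0], [546.0, 207.0]]
side button 0.38 [618.2  35.3] [123.6 203.8] 1.8 [[553.0, 135.0], [560.0, -68.0], [683.0, -65.0], [677.0, 139.0]]
```

View pics/top_crop.png

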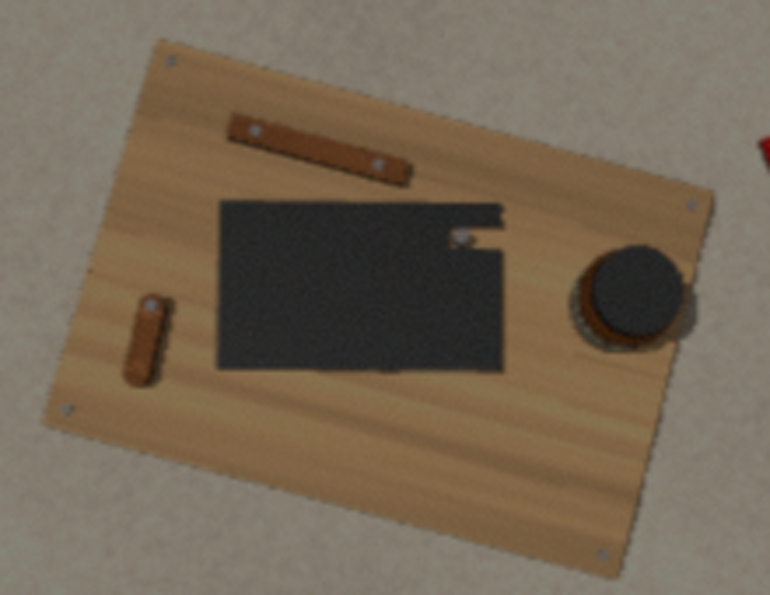

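{"method": "servo_tool", "body": {
  "series": [
    [0,-0.836,-0.485,0,0],
    [0,-0.836,-0.485,0,0],
    [0,-0.836,-0.485,0,0],
    [0,-0.836,-0.485,0,0],
    [0,-0.836,-0.485,0,0],
    [0,-0.836,-0.485,0,0],
    [0,-0.836,-0.485,0,0],
    [0,-0.836,-0.485,0,0],
    [0,-0.836,-0.485,0,0],
    [0,-0.836,-0.485,0,0],
    [0,-0.836,-0.485,0,0],
    [0,-0.836,-0.485,0,0],
    [0,0,0,0.5,-0.081],
    [0,0,0,0.5,-0.081],
    [0,0,0,0.5,0],
    [0,0,0,0,0]
  ]
}}

```text
time: 3.75
tool_pos: [540.6, 112.4, 111.7]
tcp_rot: [-3.141, -0.004, -3.119]
contact_force: [1.0, 0.2, -0.2]
grip_width: 0.7
```

{"method": "servo_tool", "body": {
  "series": [
    [0,0,0,0.6,0],
    [0,0,0,0.6,0],
    [0,0,0,0,0]
  ]
}}

```text
time: 4.12
tool_pos: [541.1, 112.6, 52.7]
tcp_rot: [-3.142, -0.003, -3.119]
contact_force: [-0.2, 0.4, 0.6]
grip_width: 0.6
```

Run:
```python
from h import *
o=bot.get_obs(); print(o["tool_pos"].round(2),o["contact_force"].round(2))
m=bot.camera_model("wrist"); im=bot.capture("wrist"); 
peg=np.array([661.6,-25.2,0]); 
def S(a,x,y,z): return peg+[np.cos(a)*x-np.sin(a)*y,np.sin(a)*x+np.cos(a)*y,z]
b=np.radians(76.5); s=np.radians(91.3)
im2=im[:,:,::-1].copy()
for P,c in [(S(s,170,95,28),(0,255,0)),(S(s,170,-25,28),(0,255,0)),(S(s,-30,95,28),(0,255,0)),(S(b,195,105.5,35),(255,0,0)),(S(b,0,0,36),(0,0,255)),(S(b,50,-25,32),(255,0,255)),(S(b,180,-25,32),(255,0,255)),(S(b,250,205,18),(255,255,0))]:
    u=proj(m,P)[0]; print(u.round(1)); cv2.drawMarker(im2,(int(round(u[0])),int(round(u[1]))),c,1,9,1)
cv2.imwrite("pics/w1.png",im2)
sd=bot.capture("side");cv2.imwrite("pics/s1.png",cv2.resize(sd[100:270,170:380,::-1],None,fx=3,fy=3))
```

```text
[541.07 112.55  52.71] [-0.24  0.36  0.56]
[294.6 233.7]
[289.4 370. ]
[ 10.  233.5]
[356.8 292.3]
[ 68.4 352. ]
[130.4 385.6]
[285.4 417. ]
[473.4 175.9]
```

View pics/w1.png

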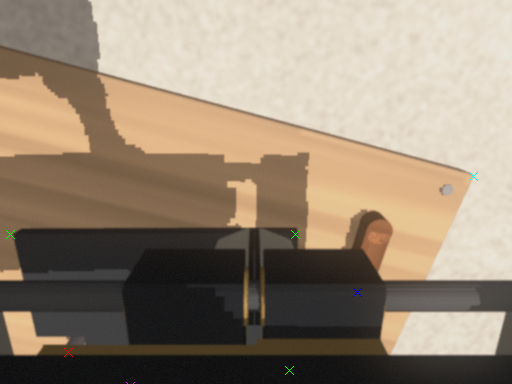

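View pics/s1.png

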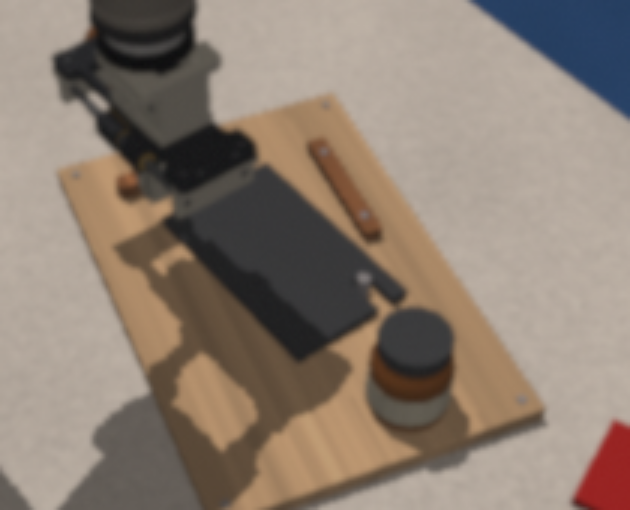

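Run:
```python
from h import *
from scipy.spatial.transform import Rotation as Ro
o=bot.get_obs(); m=bot.camera_model("wrist"); R=Ro.from_euler("xyz",o["tcp_rot"]).as_matrix()
for v in [(0,0,0),(9.5,0,0),(-9.5,0,0),(9.5,19,0),(9.5,-19,0),(9.5,19,-47),(-9.5,19,-47)]:
    print(v,proj(m,o["tool_pos"]+R@np.array(v,float))[0].round(1))
im=cv2.imread("pics/w1.png"); cv2.imwrite("pics/w1c.png",cv2.resize(im[200:384,100:420],None,fx=2.5,fy=2.5))
```

```text
(0, 0, 0) [252.2 217.3]
(9.5, 0, 0) [252.2 202.8]
(-9.5, 0, 0) [252.2 231.4]
(9.5, 19, 0) [283.5 202.8]
(9.5, -19, 0) [220.9 202.7]
(9.5, 19, -47) [291.5 236.5]
(-9.5, 19, -47) [290.2 271.6]
```

View pics/w1c.png

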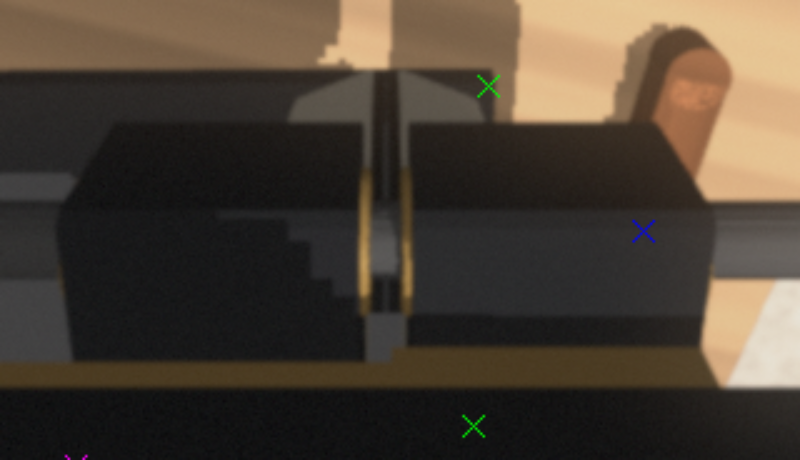

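Run:
```python
from h import *
from scipy.spatial.transform import Rotation as Ro
o=bot.get_obs(); R=Ro.from_euler("xyz",o["tcp_rot"]).as_matrix()
for n in ["side","top"]:
    m=bot.camera_model(n); im=bot.capture(n)[:,:,::-1].copy()
    P=[proj(m,o["tool_pos"]+R@np.array(v,float))[0] for v in [(0,0,0),(9.5,19,0),(-9.5,19,0),(-9.5,-19,0),(9.5,-19,0)]]
    print(np.round(P,1))
    c=np.mean(P,0).astype(int); x0,y0=c-[50,40]; k=7
    z=cv2.resize(im[y0:y0+80,x0:x0+100],None,fx=k,fy=k,interpolation=cv2.INTER_CUBIC)
    for p in P: cv2.drawMarker(z,tuple(int(v) for v in (p-[x0,y0]+.5)*k),(0,255,0),1,12,1)
    cv2.imwrite(f"pics/{n}_z.png",z)
```

```text
[[223.5 174. ]
 [216.5 171.4]
 [222.4 168.3]
 [230.6 176.6]
 [224.6 179.9]]
[[201.8 202.9]
 [193.7 206.8]
 [193.8 198.8]
 [210.  198.9]
 [209.8 207. ]]
```

View pics/side_z.png

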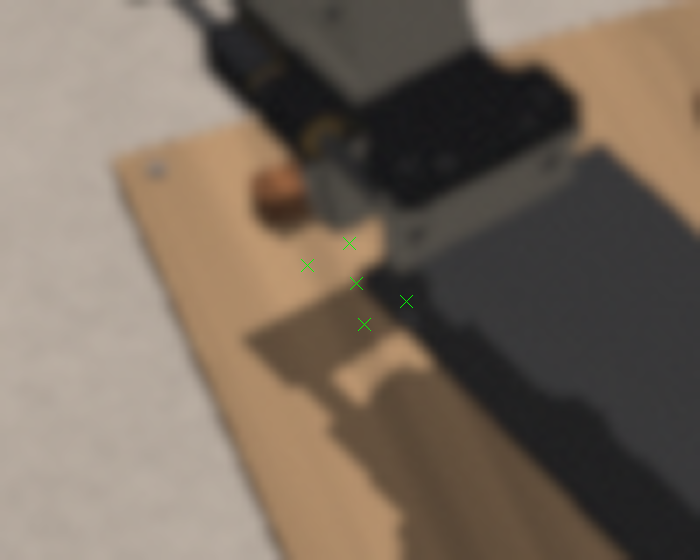

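View pics/top_z.png

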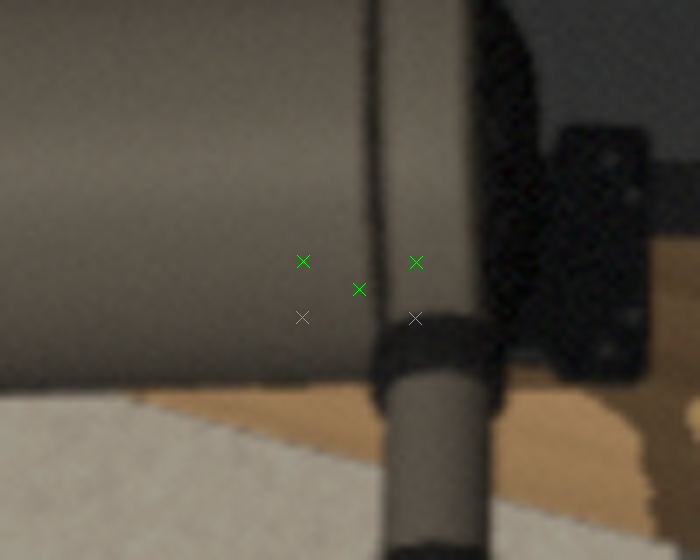

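{"method": "servo_tool", "body": {
  "series": [
    [0,0.16,0,0.15,0],
    [0,0,0,0.15,0],
    [0,0,0,0,0]
  ]
}}

```text
time: 4.7
tool_pos: [533.3, 112.3, 37.7]
tcp_rot: [-3.142, -0.001, -3.119]
contact_force: [0.8, 0.2, 0.0]
grip_width: 0.2
```

```bash
cat > v.py <<'E'
from h import *
import sys
from scipy.spatial.transform import Rotation as Ro
def view(tag):
  o=bot.get_obs(); R=Ro.from_euler("xyz",o["tcp_rot"]).as_matrix(); print(o["time"],o["tool_pos"].round(2),o["contact_force"].round(2))
  for n in ["side","wrist"]:
    m=bot.camera_model(n); im=bot.capture(n)[:,:,::-1].copy()
    P=[proj(m,o["tool_pos"]+R@np.array(v,float))[0] for v in [(0,0,0),(9.5,19,0),(-9.5,19,0),(-9.5,-19,0),(9.5,-19,0)]]
    c=np.mean(P,0).astype(int); x0,y0=c-[50,40]; k=7
    if n=="wrist": x0,y0,k=100,100,2.5
    w,h=(100,80) if n=="side" else (300,230)
    z=cv2.resize(im[y0:y0+h,x0:x0+w],None,fx=k,fy=k,interpolation=cv2.INTER_CUBIC)
    for p in P: cv2.drawMarker(z,tuple(int(v) for v in (p-[x0,y0]+.5)*k),(0,255,0),1,12,1)
    cv2.imwrite(f"pics/{n}_{tag}.png",z)
view(sys.argv[1])
E
python3 v.py a
```

```text
4.7 [533.32 112.34  37.68] [0.8  0.17 0.01]
```

View pics/side_a.png

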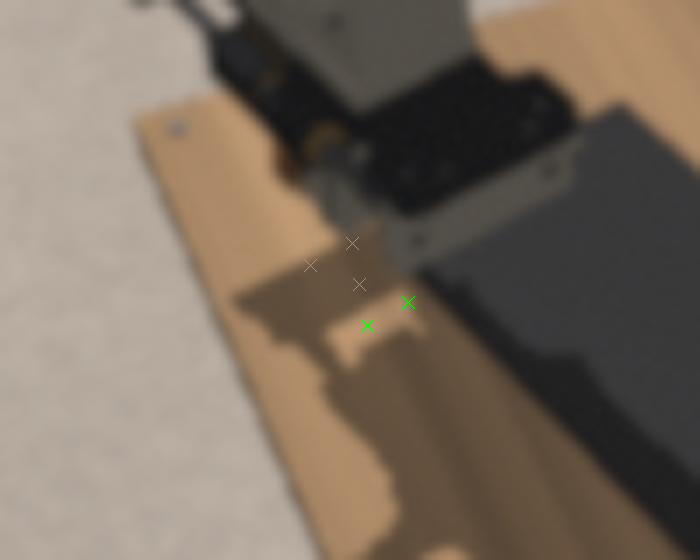

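View pics/wrist_a.png

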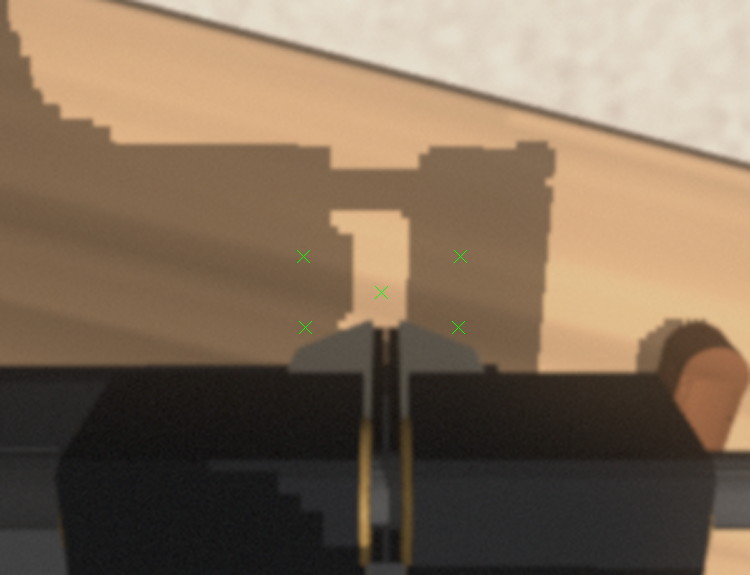

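{"method": "servo_tool", "body": {
  "series": [
    [0,0,0,0.1,0],
    [0,0,0,0.1,0],
    [0,0,0,0.06,0],
    [0,0,0,0,0]
  ]
}}

```text
time: 5.3
tool_pos: [533.7, 112.4, 25.0]
tcp_rot: [3.142, -0.001, -3.119]
contact_force: [0.2, 0.1, -0.0]
grip_width: 0.5
```

```bash
python3 v.py b
```

```text
5.3 [533.73 112.37  24.96] [ 0.2   0.1  -0.04]
```

View pics/side_b.png

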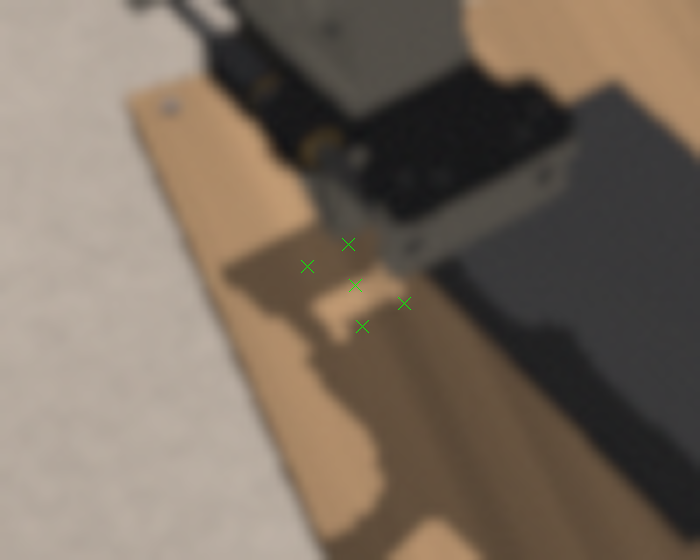

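View pics/wrist_b.png

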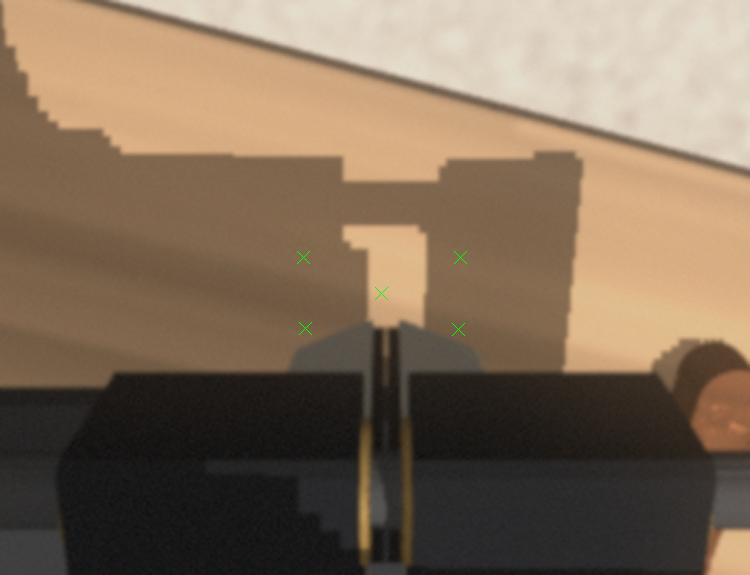

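{"method": "servo_tool", "body": {
  "series": [
    [0,0,0,0.04,0],
    [0,0,0,0.04,0],
    [0,0,0,0,0]
  ]
}}

```text
time: 5.78
tool_pos: [533.8, 112.4, 21.1]
tcp_rot: [3.142, -0.0, -3.119]
contact_force: [-0.5, -0.3, -1.1]
grip_width: 0.2
```

{"method": "servo_tool", "body": {
  "series": [
    [0,0,0,0.04,0],
    [0,0,0,0,0]
  ]
}}

```text
time: 6.02
tool_pos: [533.8, 112.4, 19.2]
tcp_rot: [3.141, -0.0, -3.119]
contact_force: [0.6, 0.1, 0.3]
grip_width: 0.6
```

{"method": "servo_tool", "body": {
  "series": [
    [0,0,0,0.02,0],
    [0,0,0,0,0]
  ]
}}

```text
time: 6.28
tool_pos: [533.9, 112.4, 18.3]
tcp_rot: [3.141, -0.0, -3.119]
contact_force: [0.1, 0.7, -0.3]
grip_width: 0.7
```

{"method": "servo_tool", "body": {
  "series": [
    [0,0,0,0.02,0],
    [0,0,0,0,0]
  ]
}}

```text
time: 6.52
tool_pos: [533.9, 112.4, 17.2]
tcp_rot: [3.142, -0.0, -3.119]
contact_force: [0.7, -0.4, 0.4]
grip_width: 0.1
```

{"method": "servo_tool", "body": {
  "series": [
    [0,0,0,0.02,0],
    [0,0,0,0,0]
  ]
}}

```text
time: 6.78
tool_pos: [533.9, 112.4, 16.2]
tcp_rot: [3.142, -0.0, -3.119]
contact_force: [0.3, 0.3, 0.0]
grip_width: 0.3
```

```bash
python3 v.py c
```

```text
6.775 [533.86 112.38  16.24] [0.3  0.28 0.04]
```

View pics/side_c.png

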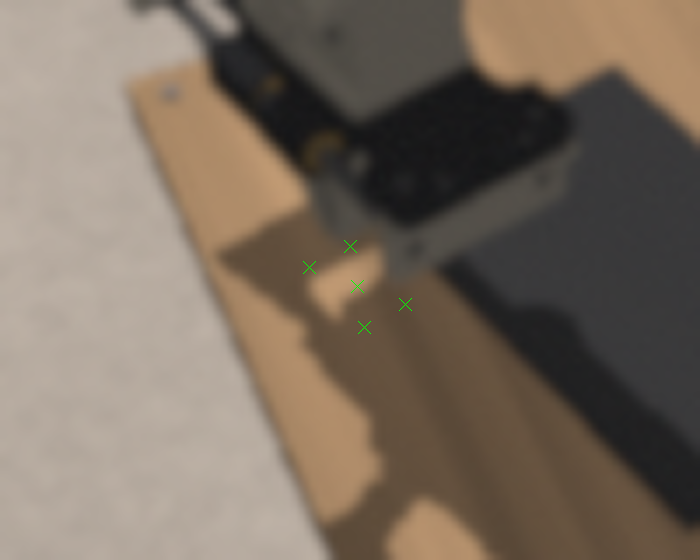

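{"method": "servo_tool", "body": {
  "series": [
    [0,0,0,0.04,0],
    [0,0,0,0.04,0],
    [0,0,0,0,0]
  ]
}}

```text
time: 7.25
tool_pos: [533.7, 112.3, 12.1]
tcp_rot: [3.142, -0.0, -3.119]
contact_force: [-1.0, 0.2, 0.1]
grip_width: 0.4
```

{"method": "servo_tool", "body": {
  "series": [
    [0,0,0,0.04,0],
    [0,0,0,0.04,0],
    [0,0,0,0,0]
  ]
}}

```text
time: 7.62
tool_pos: [533.8, 112.4, 8.1]
tcp_rot: [3.142, -0.0, -3.119]
contact_force: [0.3, 0.4, 0.3]
grip_width: 0.3
```

```bash
python3 v.py d
```

```text
7.625 [533.79 112.38   8.12] [0.34 0.45 0.28]
```

View pics/side_d.png

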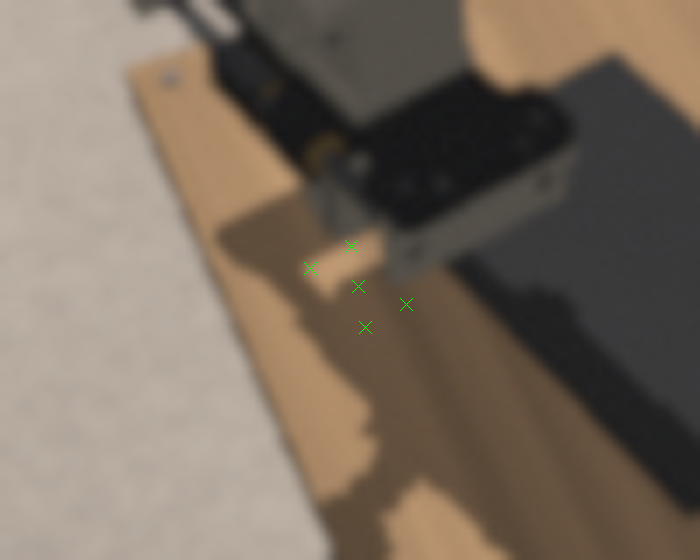

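View pics/wrist_d.png

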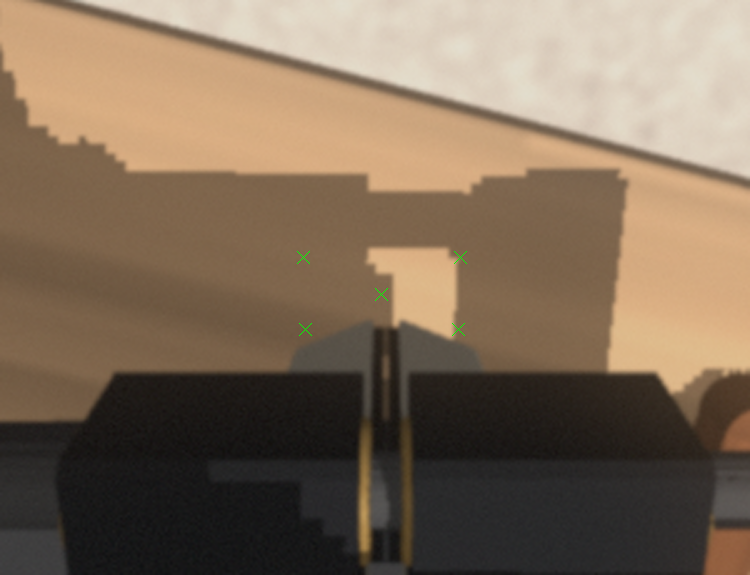

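{"method": "servo_tool", "body": {
  "series": [
    [0,0,0,0.04,0],
    [0,0,0,0.04,0],
    [0,0,0,0,0]
  ]
}}

```text
time: 8.1
tool_pos: [533.8, 112.4, 4.1]
tcp_rot: [3.142, -0.0, -3.119]
contact_force: [0.5, -0.4, -1.2]
grip_width: 0.6
```

{"method": "servo_tool", "body": {
  "series": [
    [0,0,0,0.03,0],
    [0,0,0,0.03,0],
    [0,0,0,0,0]
  ]
}}

```text
time: 8.48
tool_pos: [533.9, 112.4, 1.2]
tcp_rot: [3.142, -0.0, -3.119]
contact_force: [0.8, -0.7, 0.1]
grip_width: 0.5
```

{"method": "servo_tool", "body": {
  "series": [
    [0,0,0,0.03,0],
    [0,0,0,0.03,0],
    [0,0,0,0,0]
  ]
}}

```text
time: 8.85
tool_pos: [533.8, 112.4, -1.8]
tcp_rot: [3.142, -0.0, -3.119]
contact_force: [-0.4, 0.3, -0.1]
grip_width: 0.5
```

```bash
python3 v.py e
```

```text
8.85 [533.82 112.37  -1.84] [-0.36  0.32 -0.13]
```

View pics/side_e.png

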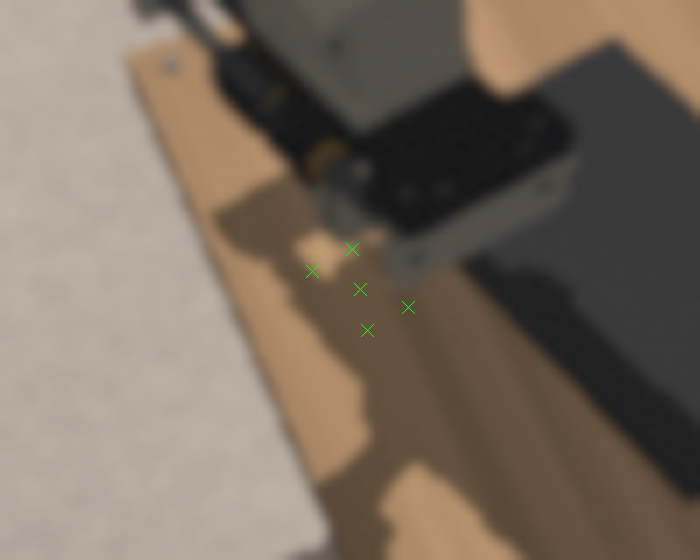

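{"method": "servo_tool", "body": {
  "series": [
    [0,0,0,0.02,0],
    [0,0,0,0.02,0],
    [0,0,0,0,0]
  ]
}}

```text
time: 9.32
tool_pos: [533.9, 112.4, -3.8]
tcp_rot: [3.142, -0.0, -3.119]
contact_force: [-0.1, 0.6, 0.7]
grip_width: 0.3
```

{"method": "servo_tool", "body": {
  "series": [
    [0,0,0,0.02,0],
    [0,0,0,0.02,0],
    [0,0,0,0,0]
  ]
}}

```text
time: 9.7
tool_pos: [533.9, 112.4, -5.8]
tcp_rot: [3.142, -0.0, -3.119]
contact_force: [-0.2, -0.7, 0.8]
grip_width: 0.7
```

{"method": "servo_tool", "body": {
  "series": [
    [0,0,0,0.02,0],
    [0,0,0,0.02,0],
    [0,0,0,0,0]
  ]
}}

```text
time: 10.07
tool_pos: [533.9, 112.4, -7.8]
tcp_rot: [3.142, -0.0, -3.119]
contact_force: [0.6, -0.0, -0.4]
grip_width: -0.0
```

```bash
python3 v.py f
```

```text
10.075 [533.86 112.39  -7.78] [ 0.65 -0.03 -0.43]
```

View pics/side_f.png

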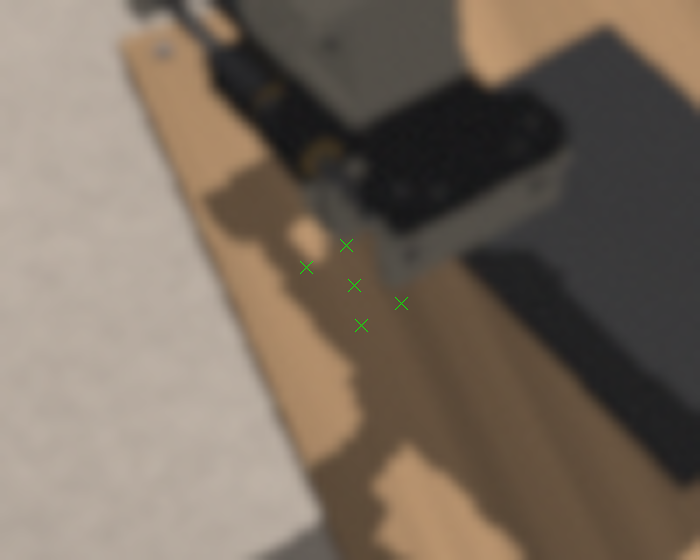

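View pics/wrist_f.png

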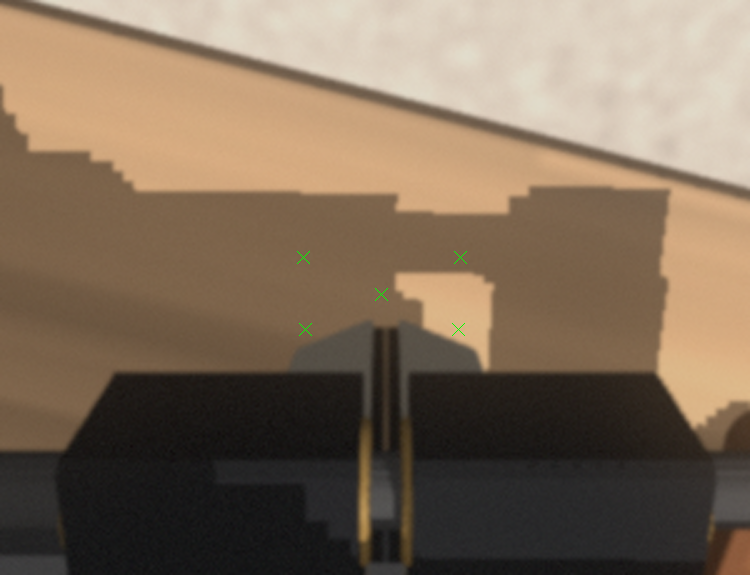

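Run:
```python
from h import *
from scipy.spatial.transform import Rotation as Ro
from scipy.optimize import least_squares
o=bot.get_obs(); R=Ro.from_euler("xyz",o["tcp_rot"]).as_matrix()
ms,mw=bot.camera_model("side"),bot.camera_model("wrist")
P=[proj(ms,o["tool_pos"]+R@np.array(v,float))[0] for v in [(0,0,0),(9.5,19,0),(-9.5,19,0),(-9.5,-19,0),(9.5,-19,0)]]
c=np.mean(P,0).astype(int); x0,y0=c-[50,40]
def tri(sp,wp):
    s=np.array([x0,y0])+np.array(sp)/7-.5; w=np.array([100,100])+np.array(wp)/2.5-.5
    f=lambda X: np.r_[proj(ms,X)[0]-s,proj(mw,X)[0]-w]
    r=least_squares(f,o["tool_pos"]); X=r.x
    return X.round(1),(R.T@(X-o["tool_pos"])).round(1),r.fun.round(2)
print(tri((360,232),(386,324)))
print(tri((335,222),(386,324)))
print(tri((385,240),(386,324)))
im=cv2.imread("pics/side_f.png")
g=bot.capture("side")[:,:,::-1]
z=cv2.resize(g[y0+15:y0+50,x0+25:x0+75],None,fx=15,fy=15,interpolation=cv2.INTER_CUBIC); z=np.clip(z.astype(float)*1.8,0,255); cv2.imwrite("pics/sz.png",z)
```

```text
(array([531.8, 113.4,  15.2]), array([  2.1,   1.1, -22.9]), array([-2.2 ,  2.09,  0.  ,  0.62]))
(array([525.1, 113.2,  29.7]), array([  8.9,   1.1, -37.4]), array([-1.08,  1.03,  0.  ,  0.28]))
(array([538.4, 113.5,   1.3]), array([-4.5,  1.1, -8.9]), array([-3.44,  3.28,  0.  ,  1.03]))[ WARN:0@1.564] global loadsave.cpp:1063 imwrite_ Unsupported depth image for selected encoder is fallbacked to CV_8U.
```

View pics/sz.png

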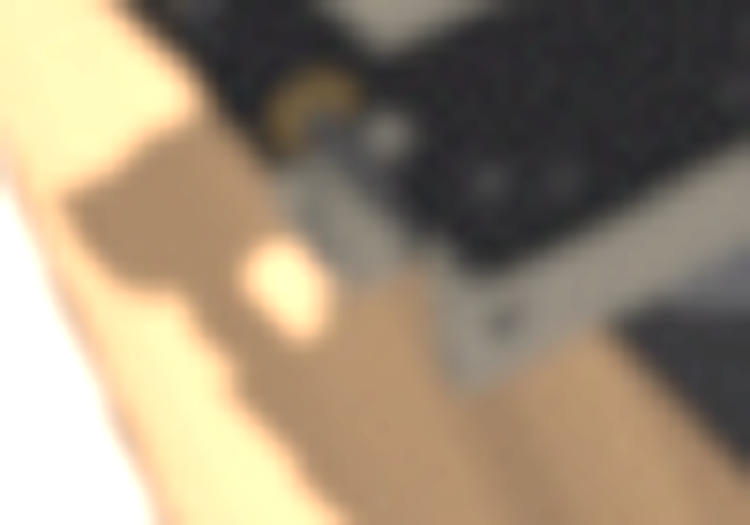

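{"method": "servo_tool", "body": {
  "series": [
    [0,0,0,0.02,0],
    [0,0,0,0,0]
  ]
}}

```text
time: 10.48
tool_pos: [533.8, 112.4, -8.8]
tcp_rot: [3.142, -0.0, -3.119]
contact_force: [0.3, 0.6, 0.5]
grip_width: 0.8
```

{"method": "servo_tool", "body": {
  "series": [
    [0,0,0,0.02,0],
    [0,0,0,0,0]
  ]
}}

```text
time: 10.72
tool_pos: [533.9, 112.4, -9.8]
tcp_rot: [3.142, -0.0, -3.119]
contact_force: [-1.4, 0.3, 0.0]
grip_width: 0.4
```

{"method": "servo_tool", "body": {
  "series": [
    [0,0,0,0.02,0],
    [0,0,0,0,0]
  ]
}}

```text
time: 10.98
tool_pos: [533.8, 112.4, -10.8]
tcp_rot: [3.142, -0.0, -3.119]
contact_force: [0.1, -0.3, 0.3]
grip_width: 0.1
```

{"method": "servo_tool", "body": {
  "series": [
    [0,0,0,0.02,0],
    [0,0,0,0,0]
  ]
}}

```text
time: 11.22
tool_pos: [533.9, 112.4, -11.8]
tcp_rot: [3.141, -0.0, -3.119]
contact_force: [-0.2, -0.0, 0.2]
grip_width: 0.1
```

{"method": "servo_tool", "body": {
  "series": [
    [0,0,0,0.02,0],
    [0,0,0,0.02,0],
    [0,0,0,0,0]
  ]
}}

```text
time: 11.6
tool_pos: [533.8, 112.4, -13.8]
tcp_rot: [3.141, -0.0, -3.119]
contact_force: [-0.8, -0.9, -0.1]
grip_width: 0.6
```

{"method": "servo_tool", "body": {
  "series": [
    [0,0,0,0.02,0],
    [0,0,0,0.02,0],
    [0,0,0,0,0]
  ]
}}

```text
time: 11.98
tool_pos: [533.9, 112.4, -15.8]
tcp_rot: [3.142, -0.0, -3.119]
contact_force: [-0.4, 0.1, -0.5]
grip_width: 0.4
```

```bash
python3 v.py g
```

```text
11.975 [533.86 112.36 -15.77] [-0.39  0.11 -0.54]
```

View pics/wrist_g.png

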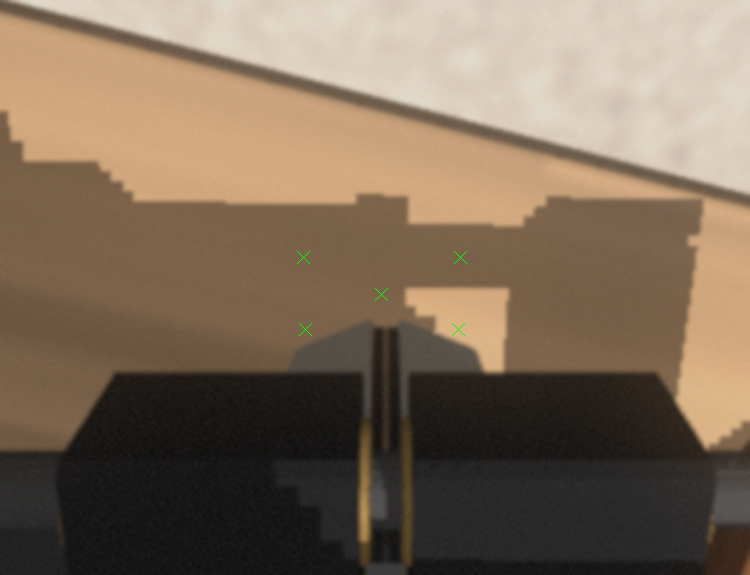

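View pics/side_g.png

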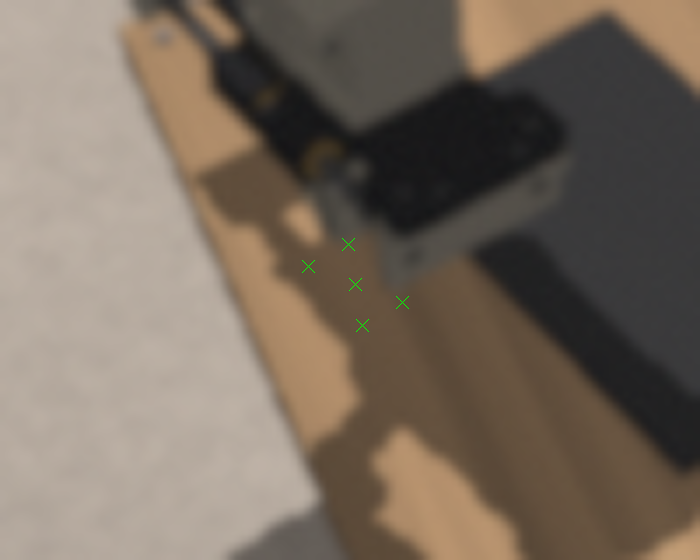

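Run:
```python
from h import *
from scipy.spatial.transform import Rotation as Ro
o=bot.get_obs(); R=Ro.from_euler("xyz",o["tcp_rot"]).as_matrix()
ms=bot.camera_model("side")
P=[proj(ms,o["tool_pos"]+R@np.array(v,float))[0] for v in [(0,0,0),(9.5,19,0),(-9.5,19,0),(-9.5,-19,0),(9.5,-19,0)]]
c=np.mean(P,0).astype(int); x0,y0=c-[50,40]
for q in [(400,290),(570,170),(350,240),(385,255)]:
    s=np.array([x0,y0])+np.array(q)/7-.5
    for z in (20,40,60,80,100): print(q,z,(R.T@(unproj(ms,s,z)[0]-o["tool_pos"])).round(0))
# project body corners
for tz in (-66,-95,-110):
  for v in [(37,-95,tz),(-37,-95,tz),(37,95,tz)]:
    print(v,((proj(ms,o["tool_pos"]+R@np.array(v,float))[0]-[x0,y0]+.5)*7).round(0))
```

```text
(400, 290) 20 [  4. -39. -36.]
(400, 290) 40 [ 13. -54. -56.]
(400, 290) 60 [ 22. -69. -76.]
(400, 290) 80 [ 31. -83. -96.]
(400, 290) 100 [  40.  -98. -116.]
(570, 170) 20 [-84. -29. -36.]
(570, 170) 40 [-73. -44. -56.]
(570, 170) 60 [-62. -59. -76.]
(570, 170) 80 [-51. -74. -96.]
(570, 170) 100 [ -40.  -89. -116.]
(350, 240) 20 [  5.  -7. -36.]
(350, 240) 40 [ 14. -23. -56.]
(350, 240) 60 [ 23. -38. -76.]
(350, 240) 80 [ 32. -54. -96.]
(350, 240) 100 [  41.  -69. -116.]
(385, 255) 20 [ -2. -21. -36.]
(385, 255) 40 [  7. -37. -56.]
(385, 255) 60 [ 17. -52. -76.]
(385, 255) 80 [ 26. -67. -96.]
(385, 255) 100 [  35.  -82. -116.]
(37, -95, -66) [408. 372.]
(-37, -95, -66) [575. 277.]
(37, 95, -66) [128.  69.]
(37, -95, -95) [405. 320.]
(-37, -95, -95) [575. 224.]
(37, 95, -95) [119.  15.]
(37, -95, -110) [403. 291.]
(-37, -95, -110) [575. 195.]
(37, 95, -110) [114. -14.]
```

The body corners in the side view fit a gripper about 45 mm higher than the reported TCP. The true fingertip would then be at z ≈ 30 now, so I expect the board at a TCP z of about -28. I'll keep feeling downwards.

{"method": "servo_tool", "body": {
  "series": [
    [0,0,0,0.04,0],
    [0,0,0,0.04,0],
    [0,0,0,0,0]
  ]
}}

```text
time: 12.45
tool_pos: [533.8, 112.3, -19.9]
tcp_rot: [3.142, -0.0, -3.119]
contact_force: [0.3, -1.0, -0.2]
grip_width: 0.7
```

{"method": "servo_tool", "body": {
  "series": [
    [0,0,0,0.02,0],
    [0,0,0,0.02,0],
    [0,0,0,0,0]
  ]
}}

```text
time: 12.82
tool_pos: [534.0, 112.4, -20.2]
tcp_rot: [3.142, 0.001, -3.119]
contact_force: [-4.6, -0.6, 13.1]
grip_width: 0.5
```

{"method": "servo_tool", "body": {
  "series": [
    [0,0,0,0.02,0],
    [0,0,0,0,0]
  ]
}}

```text
time: 13.08
tool_pos: [534.1, 112.4, -20.2]
tcp_rot: [-3.142, 0.001, -3.119]
contact_force: [-7.7, -0.7, 21.2]
grip_width: 0.4
```

{"method": "servo_tool", "body": {
  "series": [
    [0,0,0,0.02,0],
    [0,0,0,0,0]
  ]
}}

```text
time: 13.32
tool_pos: [534.1, 112.4, -20.3]
tcp_rot: [-3.142, 0.002, -3.119]
contact_force: [-10.0, -2.0, 30.3]
grip_width: 0.5
```

{"method": "servo_tool", "body": {
  "series": [
    [0,0,0,0.02,0],
    [0,0,0,0,0]
  ]
}}

```text
time: 13.58
tool_pos: [534.1, 112.4, -20.4]
tcp_rot: [-3.141, 0.002, -3.118]
contact_force: [-12.6, -1.7, 39.1]
grip_width: 0.7
```

{"method": "servo_tool", "body": {
  "series": [
    [0,0,0,-0.1,0],
    [0,0,0,-0.08,0],
    [0,0,0,0,0]
  ]
}}

```text
time: 13.95
tool_pos: [534.1, 112.4, -15.7]
tcp_rot: [3.141, 0.0, -3.119]
contact_force: [-0.2, -0.6, -0.4]
grip_width: 0.3
```

Run:
```python
from h import *
im=bot.capture("top"); m=bot.camera_model("top")
o=bot.get_obs(); print(o["time"],o["tool_pos"].round(2),o["contact_force"].round(2))
peg=np.array([661.6,-25.2,0])
def S(a,x,y,z): return peg+[np.cos(a)*x-np.sin(a)*y,np.sin(a)*x+np.cos(a)*y,z]
x0,y0=140,100
z=cv2.resize(im[y0:y0+140,x0:x0+180,::-1],None,fx=4,fy=4,interpolation=cv2.INTER_CUBIC)
for a in (np.radians(91.3),):
  for q in [(170,95),(170,-25),(-30,-25),(-30,95)]:
    u=(proj(m,S(a,*q,28))[0]-[x0,y0]+.5)*4; cv2.drawMarker(z,tuple(int(v) for v in u),(0,255,0),1,10,1)
cv2.imwrite("pics/t2.png",z)
```

```text
14.0 [533.84 112.38 -15.99] [ 1.03 -0.12  0.06]
```

View pics/t2.png

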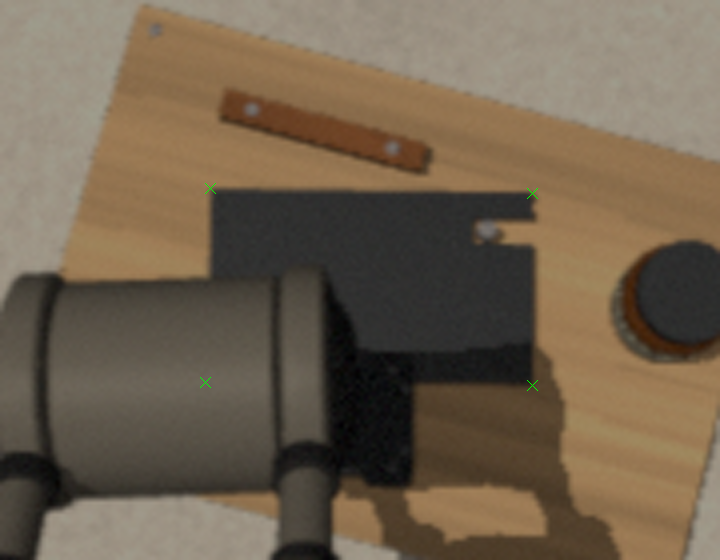

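{"method": "servo_tool", "body": {
  "series": [
    [0,-0.16,0,0,0],
    [0,-0.16,0,0,0],
    [0,-0.02,0,0,0],
    [0,-0.02,0,0,0],
    [0,0,0,0,0]
  ]
}}

```text
time: 14.62
tool_pos: [551.8, 112.8, -15.8]
tcp_rot: [3.142, -0.0, -3.119]
contact_force: [-0.1, -0.0, -0.1]
grip_width: 0.4
```

{"method": "servo_tool", "body": {
  "series": [
    [0,-0.02,0,0,0],
    [0,-0.02,0,0,0],
    [0,0,0,0,0]
  ]
}}

```text
time: 15.0
tool_pos: [553.7, 112.9, -15.8]
tcp_rot: [3.141, -0.0, -3.119]
contact_force: [-1.9, -0.1, 0.2]
grip_width: 0.4
```

{"method": "servo_tool", "body": {
  "series": [
    [0,-0.02,0,0,0],
    [0,-0.02,0,0,0],
    [0,0,0,0,0]
  ]
}}

```text
time: 15.38
tool_pos: [556.0, 112.9, -15.7]
tcp_rot: [3.141, 0.0, -3.119]
contact_force: [-0.9, -0.1, -0.4]
grip_width: 0.4
```

{"method": "servo_tool", "body": {
  "series": [
    [0,-0.056,0.042,0,0.0127],
    [0,-0.056,0.042,0,0.0127],
    [0,-0.056,0.042,0,0.0127],
    [0,0,0,0,0]
  ]
}}

```text
time: 15.88
tool_pos: [565.0, 119.4, -15.6]
tcp_rot: [3.141, 0.001, 3.104]
contact_force: [-1.5, -0.8, 0.2]
grip_width: 0.4
```

```bash
cat > s.py <<'E'
from h import *
import sys
m=bot.camera_model("top"); im=bot.capture("top")
o=bot.get_obs(); print(o["time"],o["tool_pos"].round(2),o["tcp_rot"].round(3),o["contact_force"].round(2))
x0,y0=140,100
z=cv2.resize(im[y0:y0+140,x0:x0+180,::-1],None,fx=4,fy=4,interpolation=cv2.INTER_CUBIC)
cv2.imwrite(f"pics/t_{sys.argv[1]}.png",z)
p=np.array([661.6,-25.2]); d=o["tool_pos"][:2]-p; b=np.radians(76.5)
print("tcp in board", (np.array([[np.cos(b),np.sin(b)],[-np.sin(b),np.cos(b)]])@d).round(1))
E
python3 s.py 1
```

```text
15.925 [564.92 119.31 -15.54] [3.141e+00 1.000e-03 3.105e+00] [-0.43  0.77  0.2 ]
tcp in board [117.9 127.7]
```

View pics/t_1.png

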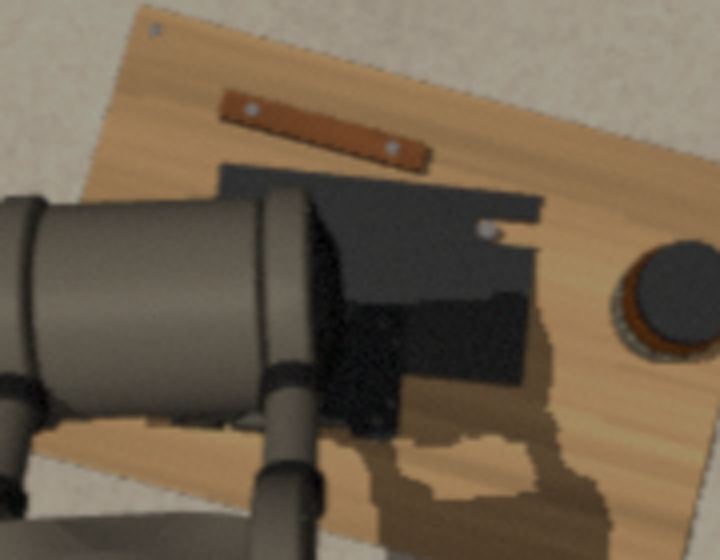

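{"method": "servo_tool", "body": {
  "series": [
    [0,-0.055,0.043,0,0.018],
    [0,-0.055,0.043,0,0.018],
    [0,-0.055,0.043,0,0.018],
    [0,0,0,0,0]
  ]
}}

```text
time: 16.42
tool_pos: [573.5, 125.4, -15.7]
tcp_rot: [3.141, 0.001, 3.019]
contact_force: [0.3, 0.3, 0.5]
grip_width: 0.3
```

```bash
python3 s.py 2
```

```text
16.475 [573.48 125.26 -15.62] [3.141e+00 1.000e-03 3.020e+00] [ 0.11 -0.27 -0.06]
tcp in board [125.7 120.8]
```

View pics/t_2.png

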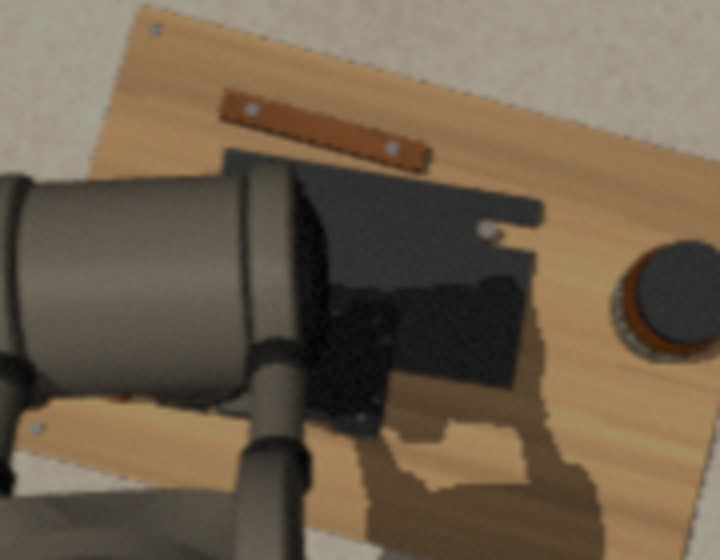

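{"method": "servo_tool", "body": {
  "series": [
    [0,-0.055,0.043,0,0.0127],
    [0,-0.055,0.043,0,0.0127],
    [0,0,0,0,0]
  ]
}}

```text
time: 16.85
tool_pos: [579.5, 128.8, -15.7]
tcp_rot: [3.141, 0.001, 2.979]
contact_force: [-0.7, -0.6, -0.7]
grip_width: 0.5
```

{"method": "servo_tool", "body": {
  "series": [
    [0,-0.055,0.043,0,0.0127],
    [0,0,0,0,0]
  ]
}}

```text
time: 17.1
tool_pos: [582.4, 130.5, -15.7]
tcp_rot: [3.141, 0.0, 2.959]
contact_force: [0.3, 0.0, 0.4]
grip_width: 0.7
```

```bash
python3 s.py 3
```

```text
17.15 [582.37 130.44 -15.65] [3.141e+00 1.000e-03 2.960e+00] [-0.61  0.44 -0.28]
tcp in board [132.8 113.4]
```

View pics/t_3.png

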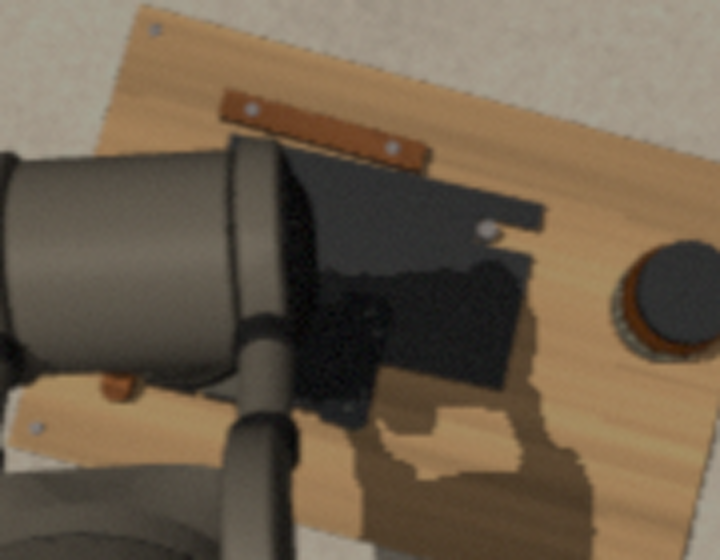

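{"method": "servo_tool", "body": {
  "series": [
    [0,-0.028,0.022,0,0.0064],
    [0,-0.028,0.022,0,0.0064],
    [0,0,0,0,0]
  ]
}}

```text
time: 17.52
tool_pos: [585.4, 132.0, -15.7]
tcp_rot: [3.141, 0.0, 2.94]
contact_force: [-1.2, 0.7, -0.5]
grip_width: 0.7
```

{"method": "servo_tool", "body": {
  "series": [
    [0,-0.02,0.016,0,0.0045],
    [0,0,0,0,0]
  ]
}}

```text
time: 17.77
tool_pos: [586.4, 132.6, -15.7]
tcp_rot: [3.141, 0.0, 2.932]
contact_force: [-1.3, -0.9, -0.1]
grip_width: 0.5
```

{"method": "servo_tool", "body": {
  "series": [
    [0,-0.015,0.011,0,0.0034],
    [0,0,0,0,0]
  ]
}}

```text
time: 18.02
tool_pos: [587.3, 133.0, -15.7]
tcp_rot: [3.141, 0.0, 2.927]
contact_force: [-1.4, -0.1, 0.1]
grip_width: 0.2
```

{"method": "servo_tool", "body": {
  "series": [
    [0,-0.015,0.011,0,0.0034],
    [0,0,0,0,0]
  ]
}}

```text
time: 18.27
tool_pos: [588.1, 133.3, -15.7]
tcp_rot: [3.141, 0.0, 2.922]
contact_force: [-0.5, 1.0, -0.6]
grip_width: 0.3
```

{"method": "servo_tool", "body": {
  "series": [
    [0,-0.012,0.009,0,0.003],
    [0,0,0,0,0]
  ]
}}

```text
time: 18.52
tool_pos: [588.8, 133.7, -15.7]
tcp_rot: [3.141, 0.0, 2.917]
contact_force: [-1.5, 1.0, -0.0]
grip_width: 0.6
```

{"method": "servo_tool", "body": {
  "series": [
    [0,-0.012,0.009,0,0.003],
    [0,0,0,0,0]
  ]
}}

```text
time: 18.77
tool_pos: [589.3, 133.9, -15.7]
tcp_rot: [3.142, -0.0, 2.912]
contact_force: [-1.3, -0.4, 0.8]
grip_width: 0.5
```

{"method": "servo_tool", "body": {
  "series": [
    [0,-0.012,0.009,0,0.003],
    [0,0,0,0,0]
  ]
}}

```text
time: 19.02
tool_pos: [589.4, 134.1, -15.8]
tcp_rot: [-3.141, -0.001, 2.908]
contact_force: [-5.5, -0.2, 2.1]
grip_width: 0.2
```

{"method": "servo_tool", "body": {
  "series": [
    [0,-0.01,0,0,0],
    [0,0,0,0,0]
  ]
}}

```text
time: 19.27
tool_pos: [589.4, 134.1, -15.8]
tcp_rot: [-3.141, -0.002, 2.908]
contact_force: [-7.0, 0.3, 3.4]
grip_width: 0.2
```

{"method": "servo_tool", "body": {
  "series": [
    [0,-0.01,0,0,0],
    [0,0,0,0,0]
  ]
}}

```text
time: 19.52
tool_pos: [589.4, 134.1, -15.9]
tcp_rot: [-3.141, -0.003, 2.908]
contact_force: [-8.4, -0.6, 5.2]
grip_width: 0.7
```

{"method": "servo_tool", "body": {
  "series": [
    [0,-0.003,0,0,0],
    [0,0,0,0,0],
    [0,0,0,0,0],
    [0,0,0,0,0]
  ]
}}

```text
time: 20.02
tool_pos: [589.3, 134.1, -15.9]
tcp_rot: [-3.141, -0.004, 2.908]
contact_force: [-7.5, 0.1, 4.6]
grip_width: 0.4
```

```bash
python3 s.py 4
```

```text
20.075 [589.35 134.1  -15.89] [-3.141 -0.004  2.908] [-8.99 -0.55  5.03]
tcp in board [138.  107.4]
```

View pics/t_4.png

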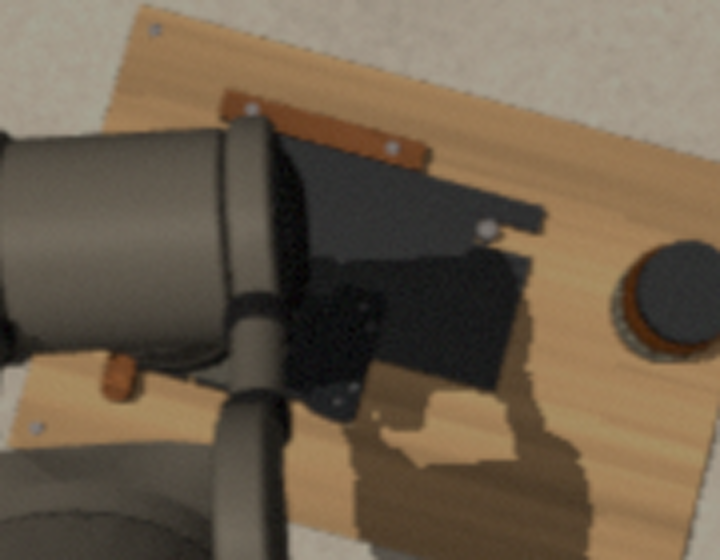

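{"method": "servo_tool", "body": {
  "series": [
    [0,0,0,0,0],
    [0,0,0,0,0],
    [0,0,0,0,0],
    [0,0,0,0,0]
  ]
}}

```text
time: 20.58
tool_pos: [589.4, 134.1, -15.9]
tcp_rot: [-3.141, -0.004, 2.908]
contact_force: [-7.5, 0.7, 5.1]
grip_width: 0.2
```

{"method": "servo_tool", "body": {
  "series": [
    [0,0.03,0,0,0],
    [0,0.05,0,0,0],
    [0,0.3,0,0,0],
    [0,0.3,0,-0.2,0],
    [0,0,-0.4,-0.8,0],
    [0,0,-0.8,-0.8,0],
    [0,0,-0.8,-0.5,0],
    [0,0,0,0,0]
  ]
}}

```text
time: 21.58
tool_pos: [536.3, 42.5, 102.4]
tcp_rot: [3.141, 0.006, 2.905]
contact_force: [-0.4, 1.0, -0.1]
grip_width: 0.6
```

```bash
python3 s.py 5; python3 v.py h
python3 - <<'E'
from h import *
im=bot.capture("wrist"); cv2.imwrite("pics/w5.png",im[:,:,::-1])
E
```

```text
21.625 [535.74  43.89 100.93] [3.141 0.004 2.906] [-0.18  0.58 -0.56]
tcp in board [ 37.8 138.5]
21.625 [535.74  43.89 100.93] [-0.18  0.58 -0.56]
```

View pics/t_5.png

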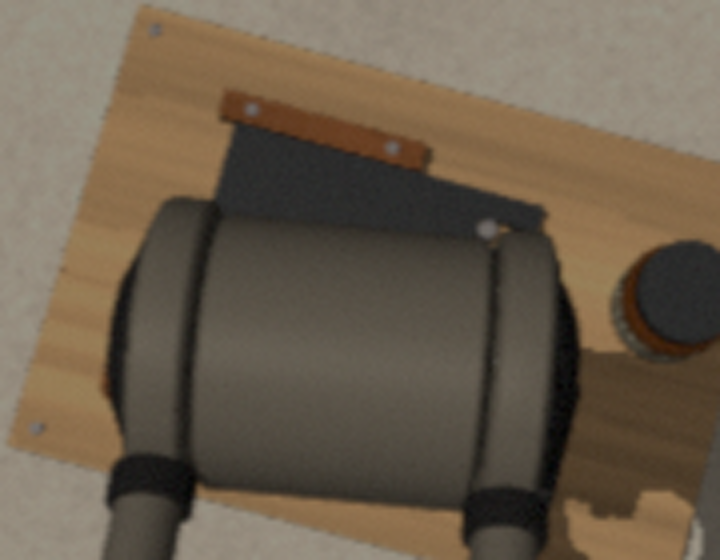

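View pics/w5.png

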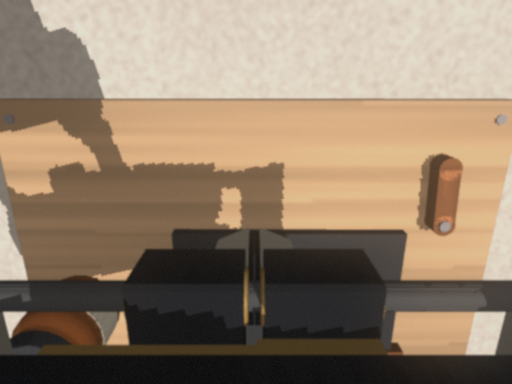

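Run:
```python
from h import *
m=bot.camera_model("wrist"); b=np.radians(76.5)
def tb(uv,z):
    d=unproj(m,uv,z)[0][:2]-[661.6,-25.2]; return (np.array([[np.cos(b),np.sin(b)],[-np.sin(b),np.cos(b)]])@d).round(1)
print("corner",tb((405,230),28),"left corner",tb((173,230),28),"pivot",tb((445,227),35),"end",tb((451,168),35),"bedge",tb((20,99),18),tb((480,99),18))
```

```text
corner [168. 100.] left corner [-28.1  99.4] pivot [197.1 105.9] end [193.3 155.8] bedge [-142.6  206. ] [216.3 206.9]
```

Run:
```python
from h import *
m=bot.camera_model("wrist"); b=np.radians(76.5)
M=np.array([[np.cos(b),np.sin(b)],[-np.sin(b),np.cos(b)]])
def tb(uv,z): return (M@(unproj(m,uv,z)[0][:2]-[661.6,-25.2])).round(1)
print(tb((405,230),18),tb((173,230),18)); print("cam",(M@(m["world_from_camera"][:2,3]-[661.6,-25.2])).round(0),m["world_from_camera"][2,3])
def bw(x,y,z): return np.r_[M.T@[x,y]+[661.6,-25.2],z]
for z in (18,28): print(z,proj(m,[bw(170,95,z),bw(-30,95,z)]).round(1))
im=bot.capture("wrist")[:,:,::-1]; cv2.imwrite("pics/w6.png",cv2.resize(im[215:255,380:470],None,fx=8,fy=8,interpolation=cv2.INTER_CUBIC))
t=bot.capture("top")[:,:,::-1]; cv2.imwrite("pics/t6.png",cv2.resize(t[118:165,190:285],None,fx=8,fy=8,interpolation=cv2.INTER_CUBIC))
```

```text
[172.7  95.5] [-30.7  94.9]
cam [ 40. 221.] 295.7573179540298
18 [[401.8 230.5]
 [173.8 229.9]]
28 [[406.6 235.4]
 [171.2 234.8]]
```

View pics/w6.png

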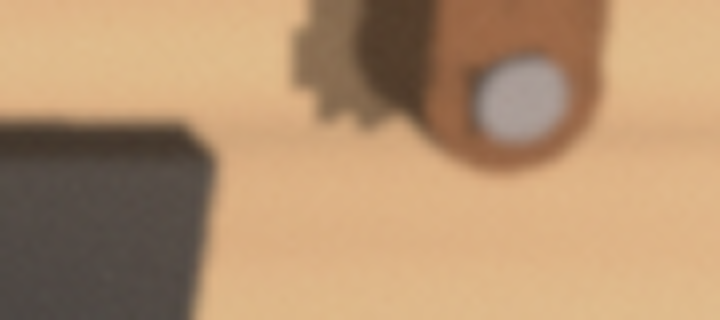

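View pics/t6.png

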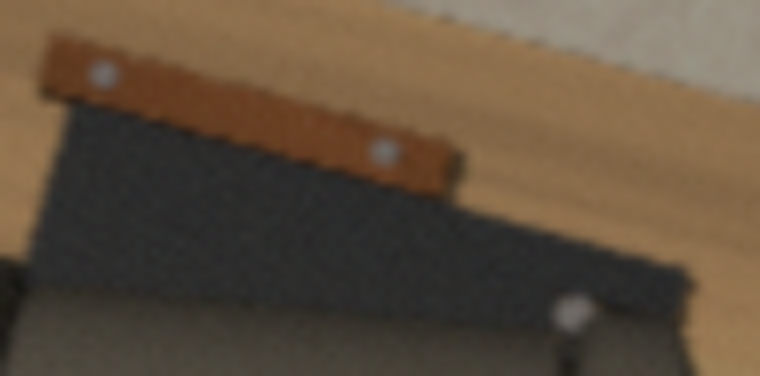

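{"method": "servo_tool", "body": {
  "series": [
    [0,0.0825,0.965,0,0],
    [0,0.0825,0.965,0,0],
    [0,0.0825,0.965,0,0],
    [0,0.0825,0.965,0,0],
    [0,0,0,0.8,0],
    [0,0,0,0.8,0],
    [0,0,0,0,0]
  ]
}}

```text
time: 22.75
tool_pos: [560.5, 236.2, 15.6]
tcp_rot: [-3.138, -0.007, 2.909]
contact_force: [-0.3, -0.2, -0.2]
grip_width: 0.5
```

```bash
python3 s.py 7;  python3 - <<'E'
from h import *
im=bot.capture("wrist"); cv2.imwrite("pics/w7.png",im[:,:,::-1])
E
```

```text
22.8 [562.48 236.47  18.08] [-3.140e+00 -3.000e-03  2.909e+00] [-0.05 -0.06 -0.17]
tcp in board [231.3 157.5]
```

View pics/w7.png

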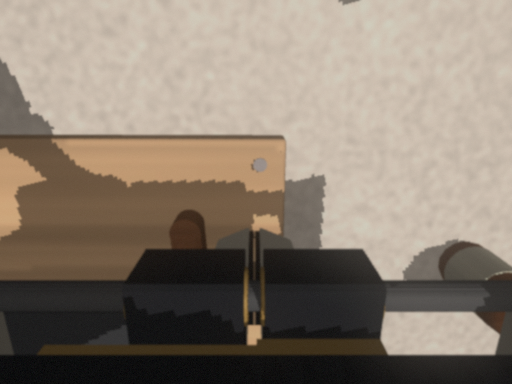

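{"method": "servo_tool", "body": {
  "series": [
    [0,0,0,0.4,0],
    [0,0,0,0.26,0],
    [0,0,0,0,0],
    [0,0,0,0,0]
  ]
}}

```text
time: 23.35
tool_pos: [564.3, 236.3, -12.7]
tcp_rot: [3.141, 0.001, 2.908]
contact_force: [-0.4, 0.6, 0.4]
grip_width: 0.3
```

```bash
python3 s.py 8
python3 - <<'E'
import numpy as np
# rows following corner path; from phi 0 start, hy=15,hx=12,r=38
hy,hx,r=15,12,38
P=lambda p: np.array([195-r*np.sin(p)+9*np.cos(p)+hy,105.5+r*np.cos(p)+9*np.sin(p)+hx])
ph=np.linspace(0,np.pi/2,15)
Q=np.array([P(p) for p in ph]); print(Q.round(1)[[0,7,14]]); D=np.diff(Q,axis=0)
for d in D: print([0,round(d[1]/50,3),round(d[0]/50,3),0,0],end=", ")
E
```

```text
23.4 [564.35 236.28 -12.65] [3.141e+00 1.000e-03 2.908e+00] [ 0.18 -0.61  0.19]
tcp in board [231.6 155.6]
[[219.  155.5]
 [189.5 150.7]
 [172.  126.5]]
[0, np.float64(0.015), np.float64(-0.086), 0, 0], [0, np.float64(0.006), np.float64(-0.087), 0, 0], [0, np.float64(-0.004), np.float64(-0.087), 0, 0], [0, np.float64(-0.014), np.float64(-0.086), 0, 0], [0, np.float64(-0.024), np.float64(-0.084), 0, 0], [0, np.float64(-0.033), np.float64(-0.081), 0, 0], [0, np.float64(-0.042), np.float64(-0.077), 0, 0], [0, np.float64(-0.05), np.float64(-0.072), 0, 0], [0, np.float64(-0.058), np.float64(-0.066), 0, 0], [0, np.float64(-0.065), np.float64(-0.059), 0, 0], [0, np.float64(-0.071), np.float64(-0.051), 0, 0], [0, np.float64(-0.076), np.float64(-0.043), 0, 0], [0, np.float64(-0.081), np.float64(-0.034), 0, 0], [0, np.float64(-0.084), np.float64(-0.025), 0, 0],
```

{"method": "servo_tool", "body": {
  "series": [
    [0,0,-0.12,0.06,0],
    [0,0,-0.13,0,0],
    [0,0.015,-0.086,0,0],
    [0,0.006,-0.087,0,0],
    [0,-0.004,-0.087,0,0],
    [0,-0.014,-0.086,0,0],
    [0,0,0,0,0]
  ]
}}

```text
time: 24.28
tool_pos: [556.7, 206.8, -16.6]
tcp_rot: [-3.142, 0.0, 2.907]
contact_force: [1.2, 0.8, 0.5]
grip_width: 0.7
```

{"method": "servo_tool", "body": {
  "series": [
    [0,-0.024,-0.084,0,0],
    [0,-0.033,-0.081,0,0],
    [0,-0.042,-0.077,0,0],
    [0,0,0,0,0]
  ]
}}

```text
time: 24.78
tool_pos: [558.6, 193.8, -16.7]
tcp_rot: [-3.141, -0.0, 2.907]
contact_force: [0.5, 0.8, -0.1]
grip_width: 0.5
```

```bash
python3 s.py 9; python3 v.py k
```

```text
24.825 [558.44 193.87 -16.77] [-3.141 -0.     2.907] [ 0.49  0.33 -0.28]
tcp in board [188.9 151.4]
24.825 [558.44 193.87 -16.77] [ 0.49  0.33 -0.28]
```

View pics/wrist_k.png

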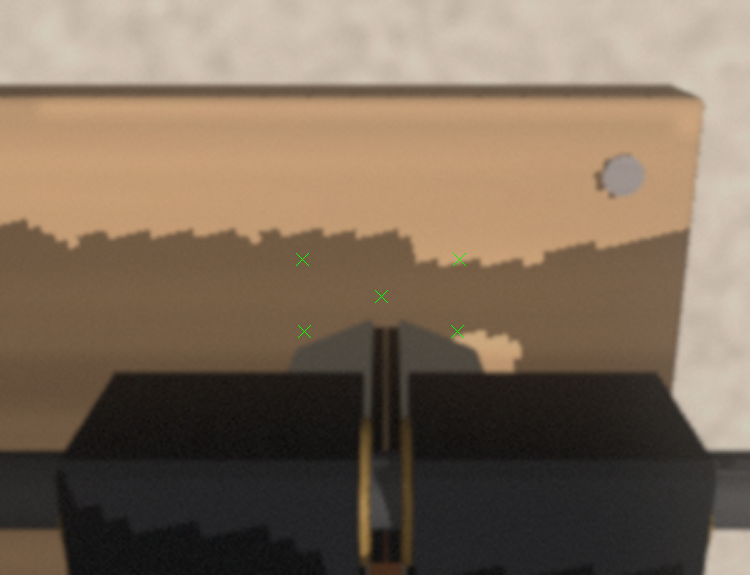

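View pics/side_k.png

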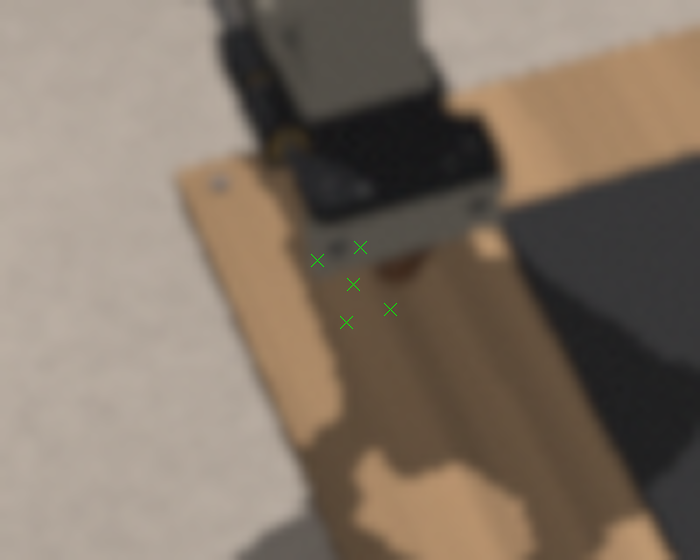

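{"method": "servo_tool", "body": {
  "series": [
    [0,-0.05,-0.072,0,0],
    [0,-0.058,-0.066,0,0],
    [0,-0.065,-0.059,0,0],
    [0,-0.071,-0.051,0,0],
    [0,0,0,0,0]
  ]
}}

```text
time: 25.55
tool_pos: [567.9, 178.9, -16.7]
tcp_rot: [-3.142, 0.0, 2.907]
contact_force: [-0.3, 0.7, 0.3]
grip_width: 0.4
```

{"method": "servo_tool", "body": {
  "series": [
    [0,-0.076,-0.043,0,0],
    [0,-0.05,-0.02,0,0],
    [0,0,0,0,0]
  ]
}}

```text
time: 25.92
tool_pos: [573.2, 174.6, -16.7]
tcp_rot: [-3.142, 0.0, 2.908]
contact_force: [-0.5, -0.1, -0.1]
grip_width: 0.4
```

```bash
python3 s.py 10; python3 v.py l
```

```text
25.975 [573.17 174.63 -16.67] [-3.142  0.     2.908] [-0.29  0.2   0.32]
tcp in board [173.7 132.6]
25.975 [573.17 174.63 -16.67] [-0.29  0.2   0.32]
```

View pics/side_l.png

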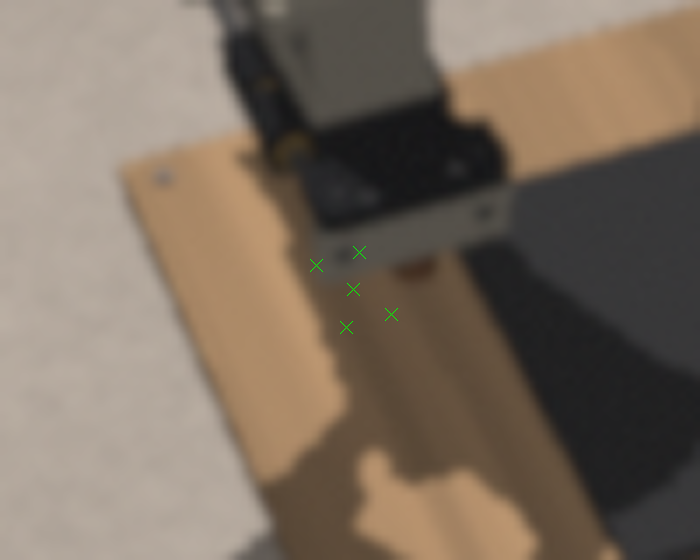

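{"method": "servo_tool", "body": {
  "series": [
    [0,-0.03,-0.04,0,0],
    [0,-0.03,-0.04,0,0],
    [0,0,0,0,0]
  ]
}}

```text
time: 26.45
tool_pos: [575.1, 170.0, -16.6]
tcp_rot: [3.142, 0.0, 2.908]
contact_force: [-0.6, 0.2, -0.1]
grip_width: 0.7
```

{"method": "servo_tool", "body": {
  "series": [
    [0,-0.03,-0.02,0,0],
    [0,0,0,0,0]
  ]
}}

```text
time: 26.7
tool_pos: [576.3, 168.8, -16.7]
tcp_rot: [3.142, 0.0, 2.908]
contact_force: [-0.4, 0.3, -0.5]
grip_width: 0.5
```

{"method": "servo_tool", "body": {
  "series": [
    [0,-0.02,0,0,0],
    [0,0,0,0,0]
  ]
}}

```text
time: 26.95
tool_pos: [577.0, 168.5, -16.7]
tcp_rot: [-3.141, -0.0, 2.908]
contact_force: [-1.5, -0.4, -0.1]
grip_width: 0.6
```

{"method": "servo_tool", "body": {
  "series": [
    [0,-0.02,0,0,0],
    [0,0,0,0,0]
  ]
}}

```text
time: 27.2
tool_pos: [577.5, 168.3, -16.8]
tcp_rot: [-3.141, -0.001, 2.908]
contact_force: [-4.6, -0.7, 2.4]
grip_width: 0.6
```

{"method": "servo_tool", "body": {
  "series": [
    [0,-0.02,0,0,0],
    [0,0,0,0,0]
  ]
}}

```text
time: 27.45
tool_pos: [577.5, 168.3, -16.8]
tcp_rot: [-3.141, -0.003, 2.908]
contact_force: [-7.4, 0.1, 4.3]
grip_width: 0.2
```

{"method": "servo_tool", "body": {
  "series": [
    [0,-0.02,0,0,0],
    [0,0,0,0,0],
    [0,0,0,0,0]
  ]
}}

```text
time: 27.82
tool_pos: [577.5, 168.2, -16.8]
tcp_rot: [-3.14, -0.005, 2.908]
contact_force: [-11.3, 0.6, 6.6]
grip_width: 0.2
```

{"method": "servo_tool", "body": {
  "series": [
    [0,0.06,0,0,0],
    [0,0.2,0,0,0],
    [0,0.5,0,-0.1,0],
    [0,0.5,-0.4,-0.8,0],
    [0,0,-0.9,-0.9,0],
    [0,0,-0.9,-0.8,0],
    [0,0,-0.9,0,0],
    [0,0,0,0,0],
    [0,0,0,0,0]
  ]
}}

```text
time: 28.95
tool_pos: [483.2, 32.9, 112.5]
tcp_rot: [3.141, 0.001, 2.907]
contact_force: [0.7, 0.8, 0.2]
grip_width: 0.5
```

```bash
python3 s.py 11;  python3 - <<'E'
from h import *
im=bot.capture("wrist"); cv2.imwrite("pics/w11.png",im[:,:,::-1])
E
```

```text
29.0 [483.21  33.3  112.32] [3.141 0.    2.908] [ 0.65 -0.08 -0.83]
tcp in board [ 15.2 187.1]
```

View pics/w11.png

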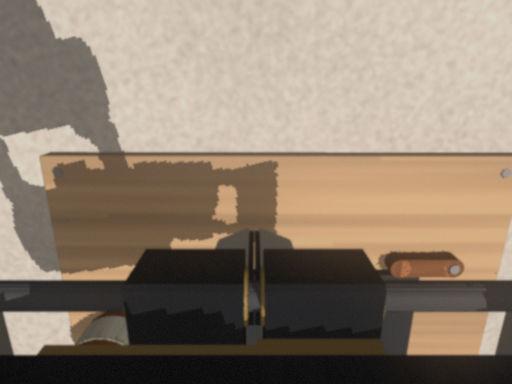

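View pics/t_11.png

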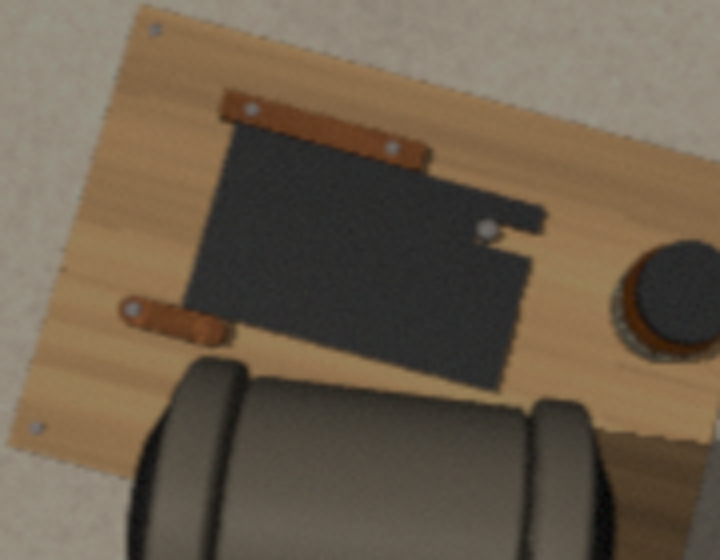

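Run:
```python
from h import *
m=bot.camera_model("wrist"); b=np.radians(76.5); M=np.array([[np.cos(b),np.sin(b)],[-np.sin(b),np.cos(b)]])
tb=lambda m,uv,z:(unproj(m,uv,z)[:,:2]-[661.6,-25.2])@M.T
im=cv2.imread("pics/w11.png"); h=cv2.cvtColor(im,cv2.COLOR_BGR2HSV); c=im[240:290,375:475]
cv2.imwrite("pics/w11c.png",cv2.resize(c,None,fx=8,fy=8,interpolation=cv2.INTER_CUBIC))
t=bot.camera_model("top"); bot.capture("top")
for l in ("slate","button"):
  for d in bot.outline_of("top",l)[:4]:
    cc=max(cv2.findContours(d["mask"].astype(np.uint8),0,2)[0],key=cv2.contourArea)
    W=tb(t,cc.reshape(-1,2),28 if l=="slate" else 35).astype(np.float32); r=cv2.minAreaRect(W); print(l,round(d["p"],2),np.round(r[0],1),np.round(r[1],1),round(r[2],1))
for n in ("jar","dropper","punnet"):
  for d in bot.pinpoint("top",n)[:2]: print(n,round(d["p"],2),(t["world_from_camera"]@np.append(d["point"],1))[:3].round(1))
```

```text
slate 0.74 [-371.7  231.8] [197.5 122.5] 69.8
slate 0.6 [-303. -138.] [199.7 117.8] 36.7
slate 0.58 [69.1 35.5] [120.8 198.9] 89.9
button 0.62 [68.1 35.8] [201.1 119.5] 0.7
button 0.5 [170.1 105.2] [67.  21.2] 2.0
jar 0.63 [ 611.3 -137.9   15. ]
dropper 0.81 [ 6.373e+02  3.685e+02 -1.000e-01]
dropper 0.5 [384.  355.    2.5]
punnet 0.8 [383.7 353.7   4.3]
```

View pics/w11c.png

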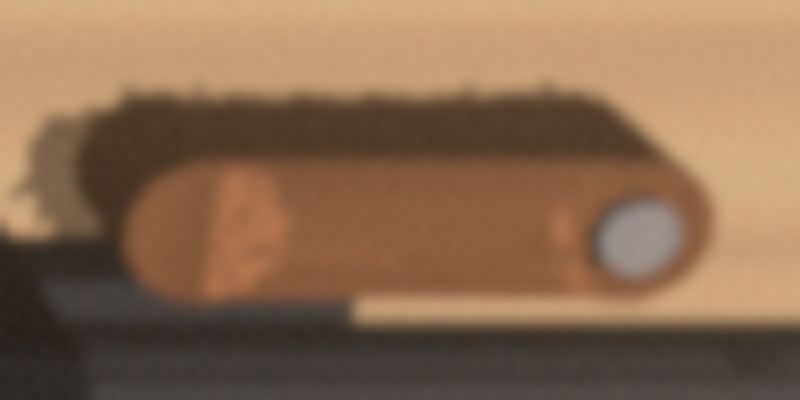

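```bash
python3 -c "
from plant import bot
o=bot.get_obs();print(o['time'],o['contact_force'].round(1));print(bot.close_job())"
```

```text
29.35 [ 1.   0.4 -1.2]
the job is handed in; nothing more can be done
None
```

I turned the slate on its peg until it met the strip and pressed it home. Then I closed the turn-button to its stop, backed off clear and handed the job in at 29.4 s; no verdict comes back.

**Pressing:** I held about 7.5–9 N sideways for a little over a second. With the upward force on the tool included, the highest reading at the wrist was about 10 N.

**Turn-button:** I pushed it to its end stop with about 11 N (13 N with the upward part), and the force rose sharply there.

**Last checks:**
- **Slate:** it measured 0.1° off the board, with its centre at board (69.1, 35.5) mm against the ideal (70, 35). No gap shows along the strip, and the peg is in the slot.
- **Button:** it looks parallel to the slate's edge in the close crop. The network's outline put it about 2° off, which is still inside the 1.48 rad limit.
- **Jar, dropper and punnet:** they were found within about 5 mm of where they started, which is roughly the network's own error.
- **Robot:** it is clear of everything, with no contact force beyond noise.

**What disagreed:** the real fingertips sit about 38 mm higher than the reported tool point. I found this from the camera views and by feeling for the board. That contact reached 39 N vertically, about 41 N in all, because I ran the last steps together without stopping at the first rise. The fingertips, not the gripper's body, were on the bare board, and the slate had not moved afterwards. I had no direct reading of the force on the strip or of the button angle, so those rest on the wrist force and the pictures.

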